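# Put the washed gel-block mould set away

### The arm

A 7-joint arm with a two-finger parallel gripper is mounted at the origin on a cart in front of the work surface, level with it; the furniture and walls round the work are solid. World frame = base frame: x ahead of the robot, y to its left, z up, the work surface at z = 0. Lengths are in mm, angles in rad, forces in N, time in s.
With the tool pointing down it reaches from about 400 to 875 mm from the base axis. Payload 4.4 kg.
Tool frame: the origin (TCP) lies at the very end of the fingers, on their centre line; the grasp point (between the pads) lies 19 mm behind it; y points along the fingers, z is the direction in which the jaws open and shut, and the axes are right-handed (so a half turn about y gives the same grasp; the last joint's range is limited). The gripper opens to 85 mm and grips with 20 to 120 N. Pads are 22 mm wide; open, the fingers measure 114 mm over their backs; the gripper's body (76 mm by 85 mm) begins 54 mm behind the grasp point. The pads swing forward as they close: fully open they stand 13 mm farther back than shut.
Start: joints at [-1.211, 0.628, 0.038, 1.517, -0.027, 0.996, -0.02], TCP at [268.461, 591.985, 231.313] pointing down, gripper open.
Joint ranges: [-3.06, 3.06], [-0.37, 2.12], [-1.25, 1.32], [0.18, 2.47], [-1.1, 4.24], [0.23, 1.98], [-2.94, 2.94]. Speed limits (rad/s): [2.57, 2.57, 3.14, 3.14, 3.14, 3.14, 3.14].

### API

Orientations are given as [roll, pitch, yaw] about the fixed x, y, z axes, in that order (R = Rz(yaw) Ry(pitch) Rx(roll)).
In Python, from cell import ctrl, imaging, finish_job gives the robot as it stands.
- The arm moves only by the shell command python3 -m inch 'ROWS'. ROWS is JSON, one flat list of numbers, 7 for each row, row after row: the opening, from 0 (shut) to 1 (fully open), then the shift along the tool's x, y, z in cm, then the turn, a rotation vector about the tool's x, y, z in degrees. A call has 1 to 12 rows; each row is the pose to reach, as a shift and turn from the pose commanded when the call began, along the tool's axes at that moment; what a row does not reach only later rows make up. A row lasts 1/10 s, in which the tool goes at most 50 mm and 8.59 degrees, less where a joint would pass 70% of its speed; a pose out of reach is approached as far as the arm can. A call with a gripper value outside its range is refused whole. The fingers move at their own pace and stop on an object; the grip force is fixed at half the most. Time passes only in rows, so rows that repeat a pose let the fingers close. It gives the time, the measured TCP pose, the force and the opening at its end, in the units of the state.
- ctrl.read_state(): the state, without advancing time (a new reading comes with each control period).
- imaging.get_image(name): name is "scene" or "side" or "wrist"; returns a dict with "img" (384x512x3 uint8, red, green, blue), "fx", "fy", "cx", "cy" (pixels), "R" (3x3) and "t" (3): a world point X has camera coordinates R X + t. Camera axes: x right, y down, z forward; pixel columns grow to the right and rows downward; lengths in mm; the calibration is good to about 2 mm. A picture is of the moment at which its call begins. There is no depth.
- finish_job(): hands the job in, once; it reports no verdict.
The state is a dict: "clock": time; "qpos": joint angles; "qd": joint speeds; "tau": joint torques, N m; "eef_pos": TCP position; "tool_rot": TCP orientation; "force": force on the tool from outside, world axes, zero at the start; "torque": the same for the moment, N m; "width": finger opening in mm.
Only numpy, scipy, OpenCV 4.12 (cv2) and the standard library are available. Lean on these libraries where they do the work, as an engineer would, in place of code of your own. Each camera call takes 0.05 s, during which the arm holds its last target.

### The job

The gel-block mould set has been washed: put it away. In the stand with the four corner posts stack first the mould body (open side up), then the spacer frame, then the cover with its handle up, each sitting square and flat on the one below, and stand every flat scraper from the drain bin, blade down, in a slot of its own in the slotted white rack, pushed fully home. The scrapers may be done at any time; leave the bottles, the jar and the marker pen alone.

Things in the scene. Friction and masses are not known exactly. Their poses are not given: they have to be found in the camera images.
- stand: fixed aluminium stand for the mould: base plate 84 x 84 x 6 mm with an L-shaped post at each corner, posts about 70 mm high, straight up to 60 mm and flared outwards above as a lead-in (mouth about 73 x 73 mm); pocket between the posts 62 x 62 mm, with a 40 mm wide opening in the middle of each of the four sides for fingers. Origin at the centre of the underside, on the worktop; z up, x and y along the pocket's sides
- stand_floor (a point): centre of the stand's pocket floor, 6 mm above the worktop; axes as the stand's
- body_center (a point): centre of the mould body, the tallest square part: aluminium square tray, open on top, 58 x 58 mm, 30 mm high, walls 7 mm; this point is half-way up (15 mm above its underside); z up, x and y along its sides; starts upright on the worktop
- spacer_center (a point): centre of the spacer, a square white plastic frame open in the middle, 58 x 58 mm, 18 mm high, sides 9 mm wide; this point is half-way up (9 mm above its underside); x and y along its sides; either face may be up, it starts flat on the worktop
- cover_center (a point): the cover: grey plastic plate 58 x 58 x 10 mm with a bar handle standing on its middle, bar 12 mm thick (along x), 40 mm long (along y), its top 32 mm above the plate's underside; this point is on the centre line 16 mm above the plate's underside; starts on the worktop with the bar up
- rack: fixed white slotted rack, 125 (x) x 78 (y) x 44 mm high; four slots open at the top, each 8.5 mm wide in x and 72 mm long in y, its mouth chamfered to 17 mm wide over the top 8 mm, side by side along x, 33 mm apart, slot floors 6 mm above the worktop (slots 38 mm deep). Origin at the centre of the underside
- drain_bin: fixed sheet-steel drain bin, 121 (x) x 78 (y) mm, floor 4 mm above the worktop; four compartments 8.5 mm wide in x and 72 mm long in y, 33 mm apart along x, divider walls up to 42 mm above the worktop, rims 22 mm. Each compartment holds at most one scraper. Origin at the centre of the underside
- rack_slot1 (a point): centre of the floor of slot 1 of the rack (-49.5 mm along the rack's x, 6 mm above the worktop); axes as the rack's
- rack_slot2 (a point): centre of the floor of slot 2 of the rack (-16.5 mm along the rack's x, 6 mm above the worktop); axes as the rack's
- rack_slot3 (a point): centre of the floor of slot 3 of the rack (+16.5 mm along the rack's x, 6 mm above the worktop); axes as the rack's
- rack_slot4 (a point): centre of the floor of slot 4 of the rack (+49.5 mm along the rack's x, 6 mm above the worktop); axes as the rack's
- scraper_1_center (a point): centre of a flat scraper, all alike: steel blade plate 6 mm thick (x), 64 mm long (y), 56 mm high, below a black grip 8 mm thick, 64 mm long, 24 mm high; 80 mm high in all; this point is 39 mm above the blade's lower edge, the grip's middle 27 mm above this point. It stands on its long lower edge, grip up, in a compartment of the drain bin (it may lean a little there). None from the start means this scraper is absent
- scraper_2_center (a point): centre of a flat scraper, all alike: steel blade plate 6 mm thick (x), 64 mm long (y), 56 mm high, below a black grip 8 mm thick, 64 mm long, 24 mm high; 80 mm high in all; this point is 39 mm above the blade's lower edge, the grip's middle 27 mm above this point. It stands on its long lower edge, grip up, in a compartment of the drain bin (it may lean a little there). None from the start means this scraper is absent
- scraper_3_center (a point): centre of a flat scraper, all alike: steel blade plate 6 mm thick (x), 64 mm long (y), 56 mm high, below a black grip 8 mm thick, 64 mm long, 24 mm high; 80 mm high in all; this point is 39 mm above the blade's lower edge, the grip's middle 27 mm above this point. It stands on its long lower edge, grip up, in a compartment of the drain bin (it may lean a little there). None from the start means this scraper is absent
- scraper_4_center (a point): centre of a flat scraper, all alike: steel blade plate 6 mm thick (x), 64 mm long (y), 56 mm high, below a black grip 8 mm thick, 64 mm long, 24 mm high; 80 mm high in all; this point is 39 mm above the blade's lower edge, the grip's middle 27 mm above this point. It stands on its long lower edge, grip up, in a compartment of the drain bin (it may lean a little there). None from the start means this scraper is absent
- mould_body: the mould body; origin at the centre of its underside
- spacer: the spacer; origin at the centre of its underside
- cover: the cover; origin at the centre of its underside
- oil_bottle: small cream bottle, 25 mm wide, 52 mm high, bystander beside the microscope; origin at its underside
- white_bottle: white bottle with blue cap, 33 mm wide, 66 mm high, bystander behind the work; origin at its underside
- coplin_jar: staining jar with white lid, 52 mm wide, 86 mm high, bystander behind the work; origin at its underside
- marker_red: red marker pen, 118 mm long, 13 mm thick, lying behind the work, bystander; origin at its underside
There are look-alikes about, which are no part of the job. What is shaped like the part that bears scraper_1_center but red is not meant.

How it is judged (in metres and radians):
On the way, in this order (a step that is already met when the one before it is completed fails the run):
1. the mould body sits flat on the floor of the stand's pocket (horizontal distance between body_center and stand_floor below 0.005 m and z of body_center in the frame of stand_floor between 0.012 and 0.018 m and angle between body_center's own z axis and vertical below 0.07 rad and (angle between the x axis of body_center and the x axis of stand, either way round below 0.12 rad or angle between the x axis of body_center and the y axis of stand, either way round below 0.12 rad)), for 0.2 s.
2. the spacer sits flat and square on the mould body in the stand (all of step 1 and horizontal distance between spacer_center and stand_floor below 0.005 m and z of spacer_center in the frame of stand_floor between 0.036 and 0.042 m and angle between spacer_center's own z axis and vertical below 0.07 rad and (angle between the x axis of spacer_center and the x axis of stand, either way round below 0.12 rad or angle between the x axis of spacer_center and the y axis of stand, either way round below 0.12 rad)), for 0.2 s.
3. the cover sits flat and square on the spacer, handle up (all of step 2 and horizontal distance between cover_center and stand_floor below 0.005 m and z of cover_center in the frame of stand_floor between 0.061 and 0.067 m and angle between cover_center's own z axis and vertical below 0.07 rad and (angle between the x axis of cover_center and the x axis of stand, either way round below 0.12 rad or angle between the x axis of cover_center and the y axis of stand, either way round below 0.12 rad)), for 0.2 s.
At the end, for the whole second after the job is handed in: Body, spacer, cover stacked in the stand: centred to 5 mm, at their height to 3 mm, flat to 4 deg, square to 7 deg (quarter turns allowed, handle up); every scraper present blade down in a rack slot, on its floor to 4 mm, upright to 11 deg, centre within 11 mm of the slot middle; all at rest (all of step 3 and angle between each of scraper_1_center, scraper_2_center, scraper_3_center, scraper_4_center's own z axis and vertical below 0.2 rad and z of scraper_1_center in the frame of rack_slot1 between 0.033 and 0.043 m and (horizontal distance between scraper_1_center and rack_slot1 below 0.011 m or horizontal distance between scraper_1_center and rack_slot2 below 0.011 m or horizontal distance between scraper_1_center and rack_slot3 below 0.011 m or horizontal distance between scraper_1_center and rack_slot4 below 0.011 m) and z of scraper_2_center in the frame of rack_slot1 between 0.033 and 0.043 m and (horizontal distance between scraper_2_center and rack_slot1 below 0.011 m or horizontal distance between scraper_2_center and rack_slot2 below 0.011 m or horizontal distance between scraper_2_center and rack_slot3 below 0.011 m or horizontal distance between scraper_2_center and rack_slot4 below 0.011 m) and z of scraper_3_center in the frame of rack_slot1 between 0.033 and 0.043 m and (horizontal distance between scraper_3_center and rack_slot1 below 0.011 m or horizontal distance between scraper_3_center and rack_slot2 below 0.011 m or horizontal distance between scraper_3_center and rack_slot3 below 0.011 m or horizontal distance between scraper_3_center and rack_slot4 below 0.011 m) and z of scraper_4_center in the frame of rack_slot1 between 0.033 and 0.043 m and (horizontal distance between scraper_4_center and rack_slot1 below 0.011 m or horizontal distance between scraper_4_center and rack_slot2 below 0.011 m or horizontal distance between scraper_4_center and rack_slot3 below 0.011 m or horizontal distance between scraper_4_center and rack_slot4 below 0.011 m) and linear speed of each of mould_body, spacer, cover below 0.03 m/s); the robot touches nothing.
It fails at once if a bystander (oil bottle) is moved by more than 30 mm (distance of oil_bottle from where it was at the start of the episode above 0.03 m).
It fails at once if a bystander (white bottle) is moved by more than 30 mm (distance of white_bottle from where it was at the start of the episode above 0.03 m).
It fails at once if a bystander (staining jar) is moved by more than 30 mm (distance of coplin_jar from where it was at the start of the episode above 0.03 m).
It fails at once if a bystander (red marker pen) is moved by more than 30 mm (distance of marker_red from where it was at the start of the episode above 0.03 m).
Of scraper_1, scraper_2, scraper_3, scraper_4 only 2 to 4 are there at a start; the rules pass over those that are not, and their reading is None.
At some moment in a run one of mould_body, spacer, cover may be knocked a few centimetres aside while the robot is not near it.
It also fails if it takes over 210 s, if anything falls off the work surface, if the arm or the gripper's body presses on something with over 40 N, if the wrist force passes 120 N, or if a joint passes its speed limit or range.

## Working session

There is one attempt and no reset: what is moved stays moved. The work goes in short steps, Python scripts to look and compute and a shell command to move; the robot and the scene stay as the last step left them, time stands still between calls to the robot, and variables do not carry over. Pictures are saved under pics/ and viewed, and the job is handed in when it is done.

```bash
ls; mkdir -p pics; cat > h.py <<'E'
import numpy as np, cv2
from cell import ctrl, imaging, finish_job
from scipy.spatial.transform import Rotation as Rn
def grab(n,f=None):
    d=imaging.get_image(n)
    if f: cv2.imwrite('pics/'+f,d['img'][:,:,::-1])
    import pickle; pickle.dump(d,open(f'{n}.pkl','wb'))
    return d
def load(n):
    import pickle; return pickle.load(open(f'{n}.pkl','rb'))
def ray(d,u,v):
    R=np.array(d['R']);t=np.array(d['t']).ravel()
    c=-R.T@t; r=R.T@np.array([(u-d['cx'])/d['fx'],(v-d['cy'])/d['fy'],1]); return c,r/np.linalg.norm(r)
def onz(d,u,v,z):
    c,r=ray(d,u,v); return c+r*(z-c[2])/r[2]
def proj(d,X):
    p=np.array(d['R'])@np.array(X,float)+np.array(d['t']).ravel(); return d['fx']*p[0]/p[2]+d['cx'],d['fy']*p[1]/p[2]+d['cy']
E
python3 - <<'E'
from h import *
for n in ['scene','side','wrist']:
    d=grab(n,n+'0.png'); c,r=ray(d,d['cx'],d['cy']); print(n,c,r,d['fx'])
s=ctrl.read_state(); print(s)
E
```

```text
pics
scene [-255.18699586  658.26642534  503.86036239] [ 0.78298471 -0.44671549 -0.43287437] 490.5414251743607
side [ 842.58761089 -180.76565731  864.63929377] [-0.32005201  0.39268498 -0.8621863 ] 463.5285897788238
wrist [206.84946014 618.11363474 373.74411418] [ 0.24101893 -0.11024609 -0.96423839] 319.59007847726247
{'clock': 0.15, 'qpos': array([-1.21075839,  0.62914909,  0.03845326,  1.51813912, -0.02701864,
        0.99630563, -0.02002147]), 'qd': array([ 0.00218742, -0.00190999,  0.00121728, -0.00406613, -0.00029917,
        0.00153573, -0.00021736]), 'tau': array([ 1.19499200e-03, -5.63797617e+01,  1.22756403e+00, -1.93651503e+01,
        1.10116432e-02,  7.40862015e-03, -6.69183876e-06]), 'eef_pos': array([268.27451661, 591.52822973, 230.59016303]), 'tool_rot': array([-1.57227984e+00,  4.55640823e-06, -4.25873505e-01]), 'force': array([-0.04120141,  0.23009587, -0.09648607]), 'torque': array([-0.01893176,  0.01330361,  0.0157447 ]), 'width': 85.7363273713551}
```

View pics/scene0.png

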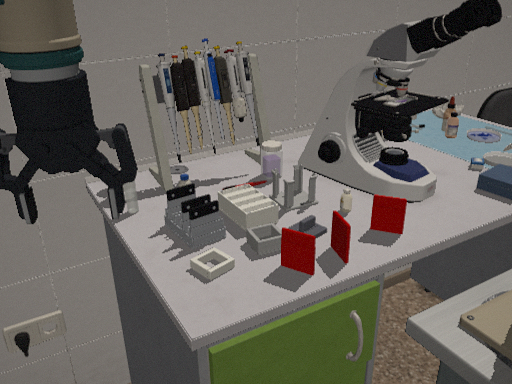

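View pics/side0.png

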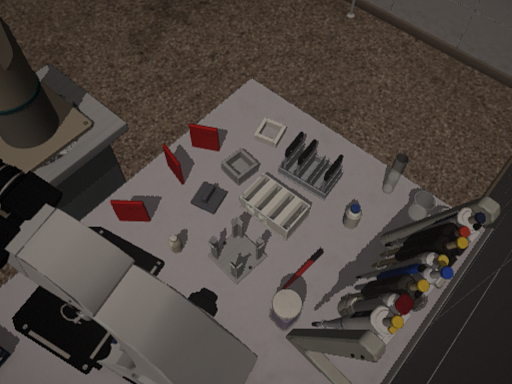

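View pics/wrist0.png

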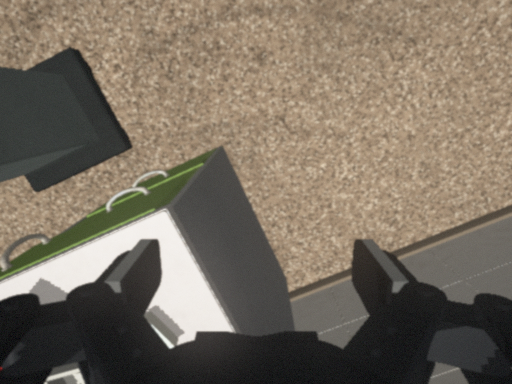

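```bash
python3 - <<'E'
from h import *
d=load('side'); im=d['img'][:,:,::-1]
cv2.imwrite('pics/side0z.png',cv2.resize(im[90:300,100:380],None,fx=2.85,fy=2.85,interpolation=cv2.INTER_CUBIC))
d=load('scene'); im=d['img'][:,:,::-1]
cv2.imwrite('pics/scene0z.png',cv2.resize(im[140:290,150:420],None,fx=2.95,fy=2.95,interpolation=cv2.INTER_CUBIC))
E
```

```text
(no output)
```

View pics/side0z.png

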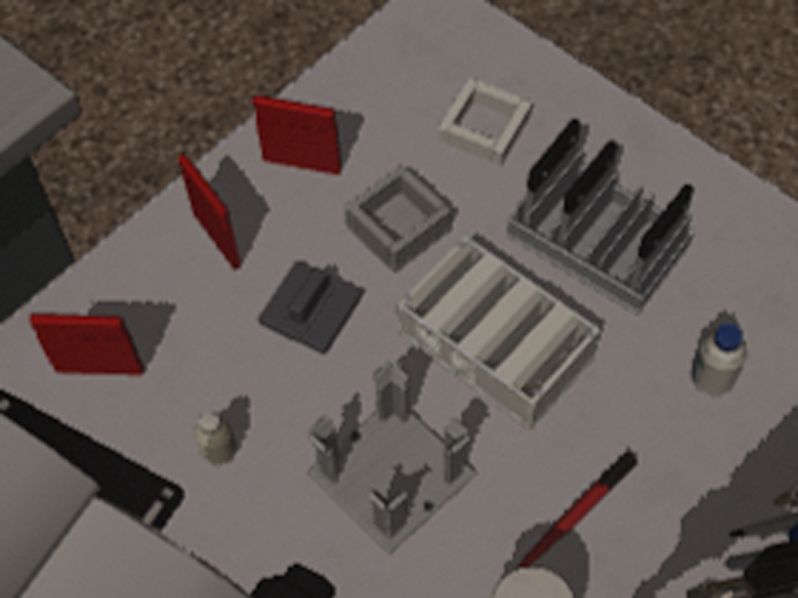

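View pics/scene0z.png

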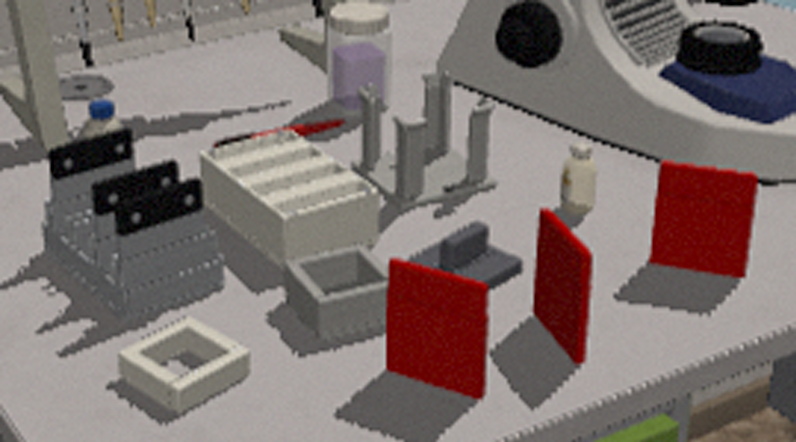

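```bash
python3 - <<'E'
from h import *
d=load('side')
def P(pts,z):
    return np.array([onz(d,100+u/2.85,90+v/2.85,z)[:2] for u,v in pts])
def show(n,pts,z):
    q=P(pts,z); e=np.diff(np.vstack([q,q[:1]]),axis=0)
    print(n,'c',q.mean(0).round(1),'len',np.linalg.norm(e,axis=1).round(1),'ang',np.degrees(np.arctan2(e[:,1],e[:,0])).round(1))
show('body',[(404,167),(457,211),(398,250),(346,207)],30)
show('spacer',[(473,80),(531,96),(502,148),(441,122)],18)
show('cover',[(302,260),(364,290),(325,352),(259,319)],5)
show('coverbar',[(334,265),(299,315)],32)
show('rack',[(472,238),(603,324),(530,408),(398,312)],44)
show('stand',[(392,398),(475,470),(390,551),(308,472)],6)
for i,(a,b) in enumerate([((576,122),(531,185)),((613,146),(568,208)),((688,189),(643,254))]):
    show('scr',[a,b],78)
show('bin',[(512,225),(640,305),(692,235)],22)
show('oil',[(213,415)],52)
E
```

```text
body c [448.4 236.1] len [58.2 56.9 56.  57.9] ang [  -4.2 -100.4  177.    81.9]
spacer c [431.3 359.2] len [50.1 58.8 55.1 51.2] ang [  21.7  -74.3 -167.    99.9]
cover c [444.9 139.2] len [55.2 59.9 57.6 59.9] ang [  12.   -76.  -168.   101.6]
coverbar c [450.8 140.4] len [48.9 48.9] ang [-77.9 102.1]
rack c [572.  204.3] len [118.1  86.1 119.4  83.3] ang [   2.7  -88.4 -178.6   90.7]
stand c [580.5  77.1] len [81.6 83.3 82.1 81.6] ang [ -2.5 -93.6 176.3  85.9]
scr c [523.  323.6] len [68.3 68.3] ang [-80.8  99.2]
scr c [556.8 324.7] len [66.7 66.7] ang [-82.  98.]
scr c [621.4 329.1] len [67.6 67.6] ang [-82.6  97.4]
bin c [594.1 314.9] len [116.8  76.5 137.8] ang [   3.7   95.2 -142.6]
oil c [475.8  14.8] len [0.] ang [0.]
```

```bash
cat >> h.py <<'E'
def tri(a,ua,b,ub):
    c1,r1=ray(a,*ua);c2,r2=ray(b,*ub)
    A=np.stack([r1,-r2],1);s=np.linalg.lstsq(A,c2-c1,rcond=None)[0]
    p,q=c1+s[0]*r1,c2+s[1]*r2; return (p+q)/2,np.linalg.norm(p-q)
def go(x,y,z,yaw):
    "shift (cm, tool axes) and turn needed from present pose; tool down, yaw deg"
    s=ctrl.read_state(); R=Rn.from_euler('xyz',s['tool_rot'])
    dl=R.as_matrix().T@(np.array([x,y,z])-s['eef_pos'])/10
    T=Rn.from_euler('xyz',[-90,0,yaw],degrees=True)
    rv=(R.inv()*T).as_rotvec(degrees=True)
    print('shift cm',dl.round(2),'turn',rv.round(2),'| rows',round(max(np.linalg.norm(dl)/5,np.linalg.norm(rv)/8.5),1))
E
python3 - <<'E'
from h import *
a,b=load('side'),load('scene')
print('knob',tri(a,(205,300),b,(331,152)))
print('cx edge base left corner', onz(a,163,263,30))
print(tri(a,(236,218),b,(297,168)), 'postcheck')
go(500,300,280,0)
E
```

```text
knob (array([612.67811492, -48.93300818,  81.16601816]), np.float64(13.230240356763419))
cx edge base left corner [490.70525836 -35.14285565  30.        ]
(array([550.08462499,  97.27630355,  95.44124834]), np.float64(18.408471336475294)) postcheck
shift cm [ 33.15  -4.92 -16.98] turn [ 8.00e-02 -2.44e+01 -2.00e-02] | rows 7.5
```

```bash
python3 -m inch '[1,33.15,-4.9,-17,0,-24.4,0, 1,33.15,-4.9,-17,0,-24.4,0, 1,33.15,-4.9,-17,0,-24.4,0, 1,33.15,-4.9,-17,0,-24.4,0, 1,33.15,-4.9,-17,0,-24.4,0, 1,33.15,-4.9,-17,0,-24.4,0, 1,33.15,-4.9,-17,0,-24.4,0, 1,33.15,-4.9,-17,0,-24.4,0, 1,33.15,-4.9,-17,0,-24.4,0, 1,33.15,-4.9,-17,0,-24.4,0, 1,33.15,-4.9,-17,0,-24.4,0,1,33.15,-4.9,-17,0,-24.4,0]'; python3 - <<'E'
from h import *
d=grab('wrist','w1.png'); c,r=ray(d,d['cx'],d['cy']); print(c,r)
E
```

```text
clock: 1.35
eef_pos: [498.9, 301.8, 280.0]
tool_rot: [-1.57, 0.001, 0.003]
force: [0.8, -0.3, -0.4]
width: 85.2
[431.56759056 300.31481732 423.35433401] [ 0.26427597  0.00186228 -0.9644453 ]
```

View pics/w1.png

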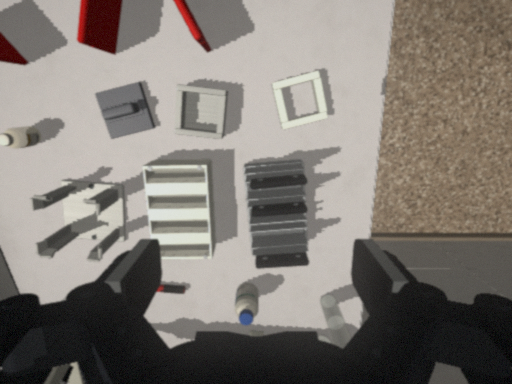

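```bash
python3 - <<'E'
from h import *
d=load('wrist'); im=d['img'][:,:,::-1]
cv2.imwrite('pics/w1a.png',cv2.resize(im[60:280,0:240],None,fx=2.7,fy=2.7,interpolation=cv2.INTER_CUBIC)[:600])
cv2.imwrite('pics/w1b.png',cv2.resize(im[60:280,135:345],None,fx=2.7,fy=2.7,interpolation=cv2.INTER_CUBIC)[:600])
E
```

```text
(no output)
```

View pics/w1a.png

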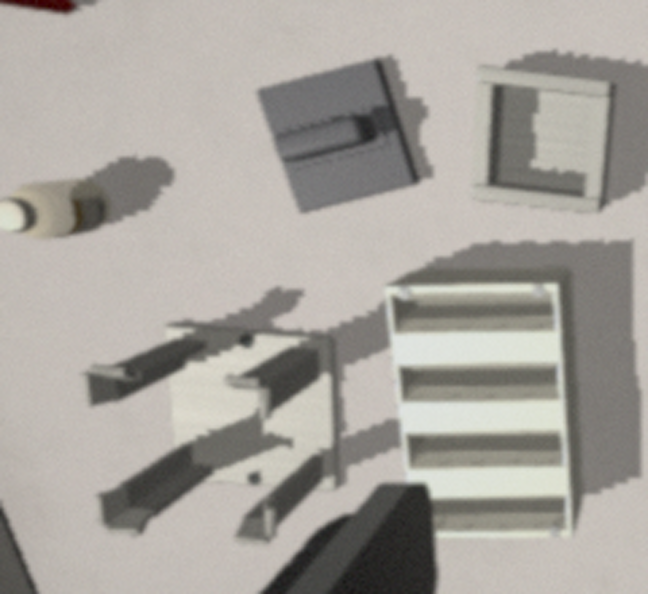

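View pics/w1b.png

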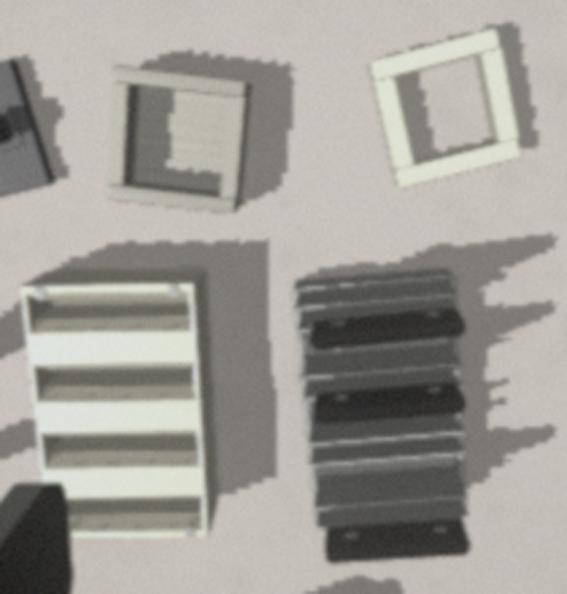

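```bash
cat >> h.py <<'E'
def show(d,n,pts,z,f=1,u0=0,v0=0):
    q=np.array([onz(d,u0+u/f,v0+v/f,z)[:2] for u,v in pts]); e=np.diff(np.vstack([q,q[:1]]),axis=0)
    print(n,'c',q.mean(0).round(1),'len',np.linalg.norm(e,axis=1).round(1),'ang',np.degrees(np.arctan2(e[:,1],e[:,0])).round(1))
    return q
E
python3 - <<'E'
from h import *
d=load('wrist'); A=(2.7,0,60); B=(2.7,135,60)
show(d,'body',[(115,66),(249,84),(235,211),(110,198)],30,*B)
show(d,'body',[(480,66),(611,84),(601,211),(473,198)],30,*A)
show(d,'spacer',[(372,66),(494,29),(520,155),(401,186)],18,*B)
show(d,'cover',[(259,91),(379,60),(416,182),(301,212)],10,*A)
show(d,'bar',[(278,148),(365,130)],32,*A)
show(d,'rack',[(22,287),(193,285),(208,535),(37,535)],44,*B)
show(d,'rackA',[(387,287),(560,285),(573,535),(402,537)],44,*A)
for s in [[(312,322),(462,309),(464,333),(315,347)],[(316,396),(463,386),(465,410),(318,422)],[(328,530),(467,522),(468,550),(328,560)]]:
    show(d,'scr',s,80,*B)
show(d,'bin',[(297,283),(455,271),(465,515),(327,560)],42,*B)
show(d,'stand',[(170,325),(335,335),(337,487)],6,*A)
q=show(d,'posts',[(90,403),(265,412),(268,540),(105,525)],70,*A)
E
```

```text
body c [443.5 234.4] len [58.4 55.5 56.5 56.9] ang [ 82.9  -7.7 -95.7 174.2]
body c [443.6 234.2] len [57.1 55.3 57.8 57. ] ang [ 82.7  -5.9 -95.6 173.3]
spacer c [429.9 354.9] len [55.9 56.3 56.1 54.7] ang [ 106.4   15.4  -75.3 -164.8]
cover c [442.9 136.7] len [57.9 56.  57.6 56.6] ang [ 103.7   12.8  -75.7 -166.8]
bar c [443.  137.7] len [39.9 39.9] ang [101.3 -78.7]
rack c [567.5 202.7] len [ 76.4 123.   82.8 122.1] ang [ 90.9   1.3 -89.8 178.3]
rackA c [567.7 203.1] len [ 77.3 123.   82.9 123.2] ang [ 90.9   0.8 -89.1 178.3]
scr c [516.1 326. ] len [61.4 10.2 61.5 10.7] ang [  95.3    7.2  -84.2 -173.4]
scr c [548.9 327.7] len [61.5 10.7 62.1 11.6] ang [  94.3    7.1  -84.9 -175.8]
scr c [612.3 332.4] len [60.8 13.6 61.9 14.6] ang [  93.8    4.5  -85.3 -179.8]
bin c [566.4 328.8] len [ 70.9 119.7  71.  138.7] ang [  94.6    4.8  -69.9 -174.2]
stand c [564.6  93.5] len [ 81.6  82.6 114.2] ang [  86.6   -5.3 -139.7]
posts c [584.7  76.5] len [75.1 61.5 72.6 57.9] ang [ 87.1  -6.  -95.7 176.4]
```

```bash
python3 - <<'E'
from h import *
go(443.5,234.3,130,-6.5)
E
```

```text
shift cm [-5.56 15.01 -6.72] turn [-0.01  6.65 -0.04] | rows 3.5
```

```bash
python3 -m inch '[1,-5.55,15,-6.7,0,6.7,0, 1,-5.55,15,-6.7,0,6.7,0, 1,-5.55,15,-6.7,0,6.7,0, 1,-5.55,15,-6.7,0,6.7,0, 1,-5.55,15,-6.7,0,6.7,0, 1,-5.55,15,-6.7,0,6.7,0, 1,-5.55,15,-6.7,0,6.7,0]'; python3 - <<'E'
from h import *
d=grab('wrist','w2.png'); print(proj(d,ctrl.read_state()['eef_pos']))
E
```

```text
clock: 2.1
eef_pos: [446.4, 235.3, 131.8]
tool_rot: [-1.568, -0.003, -0.116]
force: [1.5, 0.5, 0.4]
width: 85.3
(np.float64(258.02095083853084), np.float64(244.64691629682383))
```

View pics/w2.png

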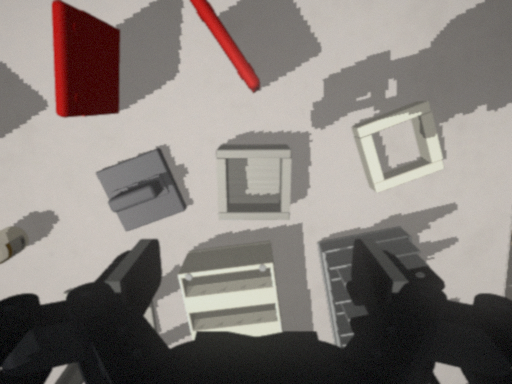

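```bash
python3 - <<'E'
from h import *
d=load('wrist')
show(d,'body',[(217,147),(291,147),(290,219),(219,219)],30)
show(d,'spacer',[(353,127),(428,102),(443,165),(376,192)],18)
show(d,'cover',[(97,175),(160,149),(185,207),(126,230)],10)
show(d,'red base',[(255,88)],0)
print(ctrl.read_state()['eef_pos'])
go(443,234.7,5,-6.7)
E
```

```text
body c [442.1 233.5] len [56.7 58.8 57.9 58.8] ang [ 83.4  -5.7 -96.7 173.1]
spacer c [428.5 353.2] len [59.9 53.4 57.4 58.5] ang [ 102.    14.8  -73.  -162.8]
cover c [442.2 136.2] len [59.4 53.8 57.9 53.7] ang [ 105.2   12.6  -74.8 -165.8]
red base c [369.  242.6] len [0.] ang [0.]
[446.34742543 235.04134862 131.77986507]
shift cm [-0.37 12.68 -0.11] turn [-0.16  0.06  0.18] | rows 2.5
```

```bash
python3 -m inch '[1,-0.35,8.7,-0.1,0,0,0, 1,-0.35,8.7,-0.1,0,0,0, 1,-0.35,8.7,-0.1,0,0,0, 1,-0.35,8.7,-0.1,0,0,0, 1,-0.35,8.7,-0.1,0,0,0]'; python3 - <<'E'
from h import *
print(ctrl.read_state()['eef_pos'])
go(442.5,234.2,5,-6.5)
E
```

```text
clock: 2.65
eef_pos: [442.8, 233.8, 45.4]
tool_rot: [-1.568, -0.003, -0.117]
force: [0.2, 0.0, 0.8]
width: 85.3
[442.81263311 233.75135625  45.36622552]
shift cm [-0.05  4.04  0.03] turn [-0.15 -0.2   0.19] | rows 0.8
```

```bash
python3 -m inch '[1,0,2,0,0,0,0, 1,0,4,0,0,0,0, 1,0,4,0,0,0,0, 1,0,4,0,0,0,0, 0,0,4,0,0,0,0, 0,0,4,0,0,0,0, 0,0,4,0,0,0,0, 0,0,4,0,0,0,0, 0,0,4,0,0,0,0, 0,0,4,0,0,0,0, 0,0,4,0,0,0,0, 0,0,4,0,0,0,0]'; python3 - <<'E'
from h import *
s=ctrl.read_state();print(s['eef_pos'],s['width'])
go(s['eef_pos'][0],s['eef_pos'][1],140,-4.5)
E
```

```text
clock: 3.85
eef_pos: [441.9, 233.2, 4.8]
tool_rot: [-1.569, -0.002, -0.117]
force: [-1.5, 0.3, 8.2]
width: 56.8
[441.9290545  233.17198188   4.80131841] 56.806415555898376
shift cm [  0.03 -13.52   0.02] turn [-0.08 -2.2   0.11] | rows 2.7
```

```bash
python3 -m inch '[0,0,-4,0,0,0,0, 0,0,-9,0,0,0,0, 0,0,-13.5,0,0,0,0, 0,0,-18,0,0,0,0, 0,0,-20,0,0,0,0, 0,0,-20,0,0,0,0, 0,0,-20,0,0,0,0]'; python3 - <<'E'
from h import *
s=ctrl.read_state();print(s['eef_pos'],s['width'])
go(600,180,200,-4.5)
d=load('side'); print(onz(d,287,298,86), onz(d,353,215,50))
E
```

```text
clock: 4.55
eef_pos: [440.6, 232.3, 203.2]
tool_rot: [-1.571, 0.0, -0.117]
force: [-0.3, -0.1, -2.2]
width: 56.8
[440.57275349 232.32538234 203.17939264] 56.82770255545418
shift cm [16.44  0.32 -3.34] turn [ 0.   -2.2  -0.01] | rows 3.4
[722.68121547  50.44481261  86.        ] [709.94152182 280.14911868  50.        ]
```

```bash
python3 -m inch '[0,5,0,-1,0,-2.2,0, 0,10,0,-2,0,-2.2,0, 0,16.4,0,-3.3,0,-2.2,0, 0,16.4,0,-3.3,0,-2.2,0, 0,16.4,0,-3.3,0,-2.2,0, 0,16.4,0,-3.3,0,-2.2,0, 0,16.4,0,-3.3,0,-2.2,0, 0,16.4,0,-3.3,0,-2.2,0]'; python3 - <<'E'
from h import *
d=grab('wrist','w3.png'); print(ctrl.read_state()['eef_pos'],ctrl.read_state()['tool_rot'])
im=d['img'][:,:,::-1]
cv2.imwrite('pics/w3.png',cv2.resize(im,(800,600),interpolation=cv2.INTER_CUBIC))
E
```

```text
clock: 5.35
eef_pos: [598.5, 181.8, 202.9]
tool_rot: [-1.571, 0.002, -0.077]
force: [-0.4, 0.5, -1.9]
width: 56.8
[598.91261887 181.68212836 203.19998181] [-1.57067376e+00  9.47526934e-04 -7.67275161e-02]
```

View pics/w3.png

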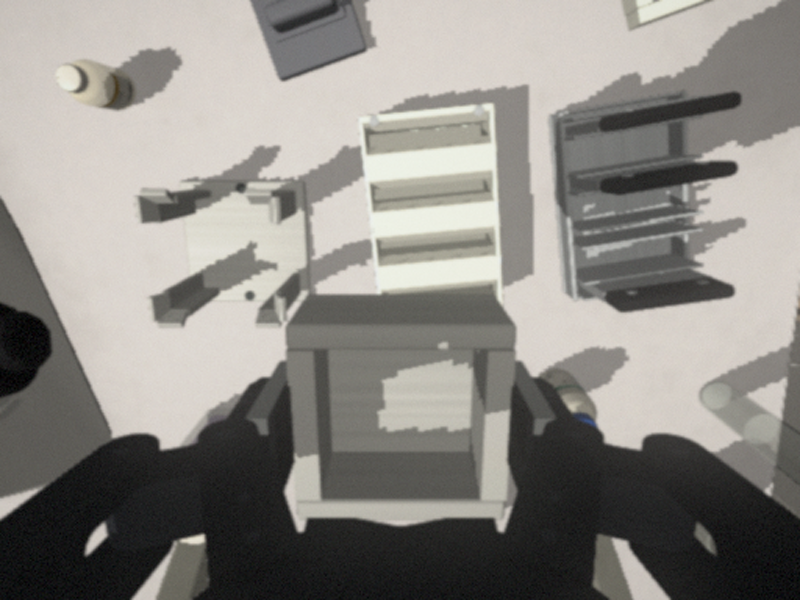

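```bash
python3 - <<'E'
from h import *
d=load('wrist'); im=d['img'][:,:,::-1]
cv2.imwrite('pics/w3z.png',cv2.resize(im[105:215,80:210],None,fx=5.4,fy=5.4,interpolation=cv2.INTER_CUBIC))
f=800/512
q=show(d,'bodyheld',[(288,347),(513,348),(507,518),(297,518)],230,f)
print(ctrl.read_state()['eef_pos'])
E
```

```text
bodyheld c [601.3 180.7] len [55.9 49.8 57.7 50.1] ang [ 85.4  -2.8 -94.4 175.1]
[598.91261887 181.68212836 203.19998181]
```

View pics/w3z.png

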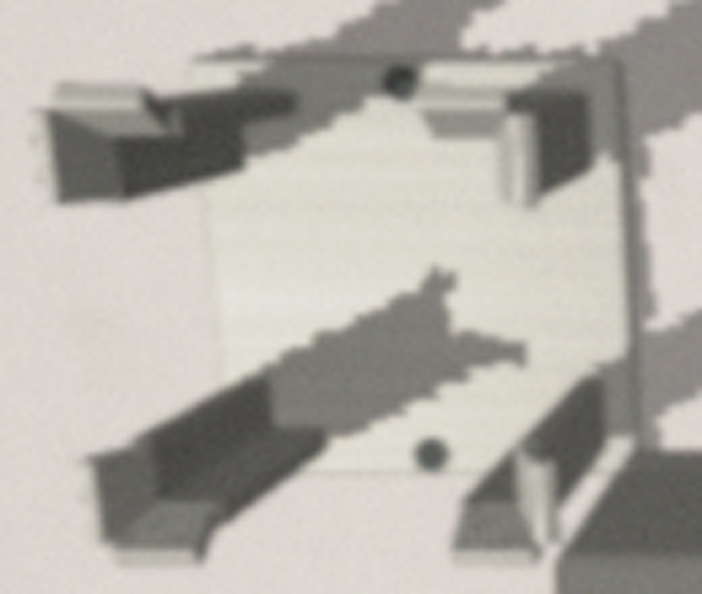

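```bash
python3 - <<'E'
from h import *
d=load('wrist'); Z=(5.4,80,105)
show(d,'plate',[(201,62),(618,60),(637,465),(228,470)],6,*Z)
show(d,'holes',[(400,82),(432,455)],6,*Z)
# top-flare outer corners at z=70
show(d,'posts',[(43,100),(538,100),(545,560),(92,560)],70,*Z)
f=800/512
show(d,'rack',[(360,118),(494,104),(502,300)],44,f)
go(580,77,200,-4.5)
E
```

```text
plate c [578.   76.9] len [80.2 80.8 83.8 81.6] ang [ 85.9  -4.5 -93.6 173. ]
holes c [578.6  75.8] len [74.6 74.6] ang [ -4.1 175.9]
posts c [578.8  76.7] len [77.7 76.2 76.4 76.2] ang [ 85.7  -7.1 -94.3 173.9]
rack c [544.3 216.4] len [ 76.6 116.1 138.8] ang [  91.3    1.  -145.5]
shift cm [ -1.08   0.32 -10.58] turn [-0.01  0.1  -0.05] | rows 2.1
```

```bash
python3 - <<'E'
from h import *
d=load('wrist')
f=800/512
q=show(d,'bodyheld',[(288,323),(514,323),(507,518),(297,518)],228,f)
q=show(d,'bodyheld',[(288,323),(514,323),(507,518),(297,518)],230,f)
s=ctrl.read_state()['eef_pos'];c=q.mean(0)-s[:2];a=np.radians(-4.5)
print(c, 'tool x,z', c@[np.cos(a),np.sin(a)], c@[-np.sin(a),np.cos(a)])
E
```

```text
bodyheld c [599.2 180.9] len [56.3 57.3 58.7 57.3] ang [ 85.7  -2.8 -94.4 174.8]
bodyheld c [598.1 181. ] len [55.4 56.4 57.7 56.3] ang [ 85.7  -2.8 -94.4 174.8]
[-0.83883418 -0.66206534] tool x,z -0.7843032846700034 -0.7258385848590245
```

```bash
python3 -m inch '[0,-1,0,-5,0,0,0, 0,-1.2,0,-10.6,0,0,0, 0,-1.2,0,-10.6,0,0,0, 0,-1.2,0,-10.6,0,0,0, 0,-1.2,4,-10.6,0,0,0, 0,-1.2,8,-10.6,0,0,0, 0,-1.2,10,-10.6,0,0,0, 0,-1.2,10,-10.6,0,0,0, 0,-1.2,10,-10.6,0,0,0, 0,-1.2,10,-10.6,0,0,0]'; python3 - <<'E'
from h import *
d=grab('wrist'); print(ctrl.read_state()['eef_pos'],ctrl.read_state()['tool_rot'])
im=d['img'][:,:,::-1]
cv2.imwrite('pics/w4.png',cv2.resize(im,(800,600),interpolation=cv2.INTER_CUBIC))
d=grab('side'); im=d['img'][:,:,::-1]
cv2.imwrite('pics/s4.png',cv2.resize(im[180:300,150:310],None,fx=4.5,fy=4.5,interpolation=cv2.INTER_CUBIC))
d=grab('scene'); im=d['img'][:,:,::-1]
cv2.imwrite('pics/c4.png',cv2.resize(im[100:230,230:390],None,fx=4.5,fy=4.5,interpolation=cv2.INTER_CUBIC))
E
```

```text
clock: 6.4
eef_pos: [581.2, 77.3, 104.9]
tool_rot: [-1.57, -0.003, -0.077]
force: [-0.1, -0.8, -0.9]
width: 56.9
[581.17528067  76.9787875  105.04212436] [-1.56958569 -0.00328702 -0.07773477]
```

View pics/w4.png

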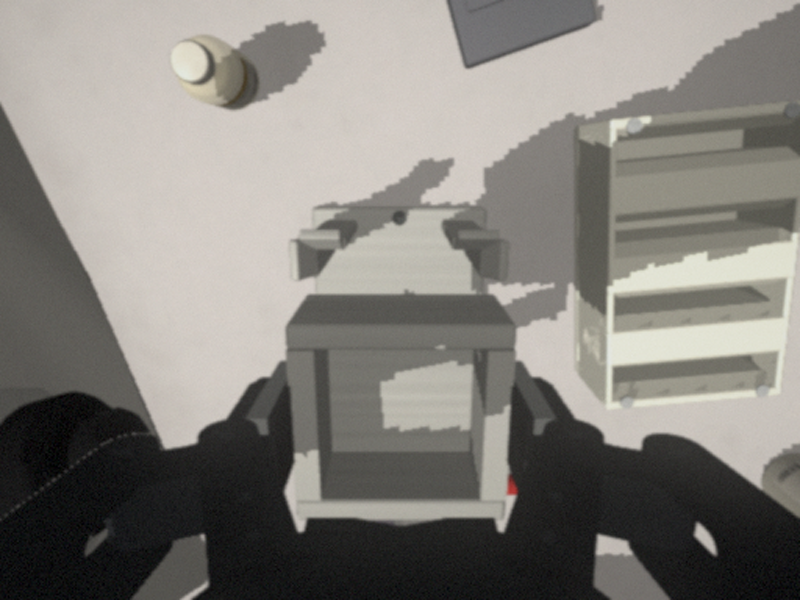

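View pics/s4.png

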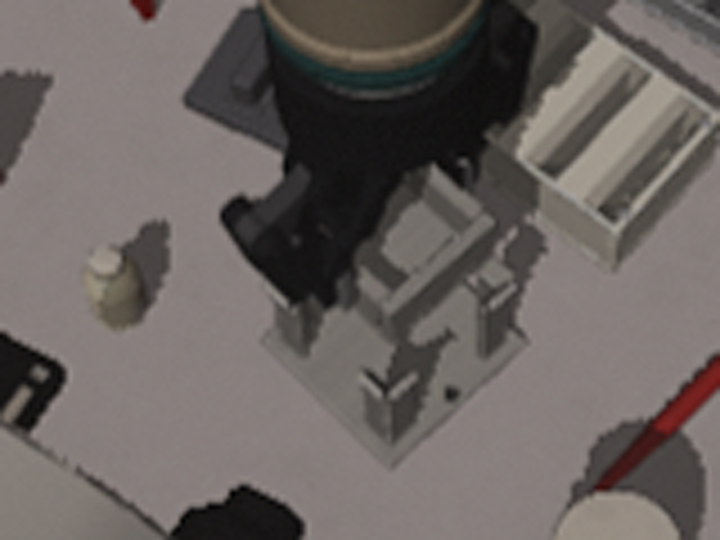

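View pics/c4.png

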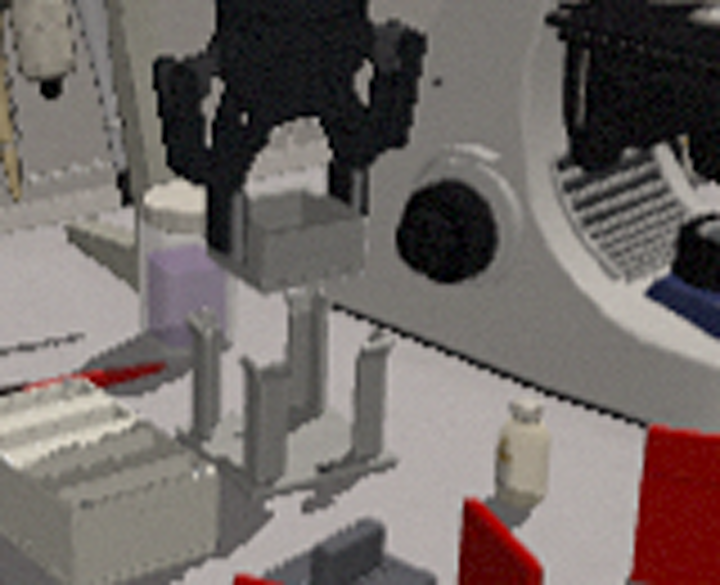

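```bash
python3 - <<'E'
from h import *
d=load('wrist')
f=800/512
s=ctrl.read_state();e=s['eef_pos'];a=s['tool_rot'][2]
q=show(d,'plateedge',[(313,208),(486,208)],6,f)
c=q.mean(0)-e[:2]; print('tool x,z',c@[np.cos(a),np.sin(a)]+42,c@[-np.sin(a),np.cos(a)])
q=show(d,'posttops',[(290,235),(508,235)],70,f)
c=q.mean(0)-e[:2]; print('tool x,z',c@[np.cos(a),np.sin(a)],c@[-np.sin(a),np.cos(a)])
q=show(d,'bodyheld',[(288,323),(514,323),(507,518),(297,518)],e[2]+25.5,f)
c=q.mean(0)-e[:2]; print('tool x,z',c@[np.cos(a),np.sin(a)],c@[-np.sin(a),np.cos(a)])
E
```

```text
plateedge c [536.8  79.4] len [82.9 82.9] ang [ 85.6 -94.4]
tool x,z -2.0579223691709103 -0.429568594271839
posttops c [540.2  79. ] len [78. 78.] ang [ 85.6 -94.4]
tool x,z -40.69792842884966 -0.6389870553006021
bodyheld c [581.7  76.4] len [56.1 57.4 58.6 57.4] ang [ 85.6  -2.8 -94.5 174.7]
tool x,z 0.8656072016824878 0.09594684916057061
```

```bash
python3 -m inch '[0,-0.25,0,-0.05,0,0,0, 0,-0.25,1.5,-0.05,0,0,0, 0,-0.25,3,-0.05,0,0,0, 0,-0.25,4.5,-0.05,0,0,0, 0,-0.25,5,-0.05,0,0,0, 0,-0.25,5,-0.05,0,0,0]';  python3 -m inch '[0,0,1,0,0,0,0, 0,0,2,0,0,0,0, 0,0,2.5,0,0,0,0, 0,0,2.5,0,0,0,0, 0,0,2.5,0,0,0,0]'; python3 - <<'E'
from h import *
s=ctrl.read_state(); print(s['eef_pos'],s['force'])
E
```

```text
clock: 7.15
eef_pos: [576.6, 75.6, 52.5]
tool_rot: [-1.571, 0.002, -0.079]
force: [0.2, -0.8, -2.8]
width: 56.8
clock: 7.65
eef_pos: [577.2, 75.7, 28.2]
tool_rot: [-1.571, 0.0, -0.078]
force: [0.4, -1.0, -1.8]
width: 57.0
[577.23225022  75.72853033  28.1784644 ] [ 0.36615367 -0.98063995 -1.75866238]
```

```bash
python3 -m inch '[0,0.1,0.8,0,0,0,0, 0,0.1,1.4,0,0,0,0, 0,0.1,1.7,0,0,0,0, 0,0.1,1.75,0,0,0,0, 0,0.1,1.75,0,0,0,0]'; python3 - <<'E'
from h import *
s=ctrl.read_state(); print(s['eef_pos'],s['force'])
E
```

```text
clock: 8.15
eef_pos: [578.0, 75.5, 10.9]
tool_rot: [-1.571, 0.001, -0.079]
force: [-1.4, -0.5, 2.4]
width: 56.8
[578.00473836  75.54616296  10.9014967 ] [-1.36937467 -0.5343082   2.3823268 ]
```

```bash
python3 -m inch '[1,0,0,0,0,0,0, 1,0,0,0,0,0,0, 1,0,0,0,0,0,0, 1,0,0,0,0,0,0, 1,0,0,0,0,0,0, 1,0,-3,0,0,0,0, 1,0,-7,0,0,0,0, 1,0,-12,0,0,0,0, 1,0,-16,0,0,0,0, 1,0,-19,0,0,0,0, 1,0,-19,0,0,0,0, 1,0,-19,0,0,0,0]'; python3 - <<'E'
from h import *
d=grab('wrist')
cv2.imwrite('pics/w5.png',cv2.resize(d['img'][:,:,::-1],(800,600),interpolation=cv2.INTER_CUBIC))
go(434,350,190,15)
E
```

```text
clock: 9.35
eef_pos: [578.3, 75.6, 201.3]
tool_rot: [-1.571, -0.001, -0.079]
force: [-0.6, -0.4, -0.6]
width: 85.6
shift cm [-16.47   1.03  26.24] turn [ 1.00e-02 -1.95e+01 -7.00e-02] | rows 6.2
```

View pics/w5.png

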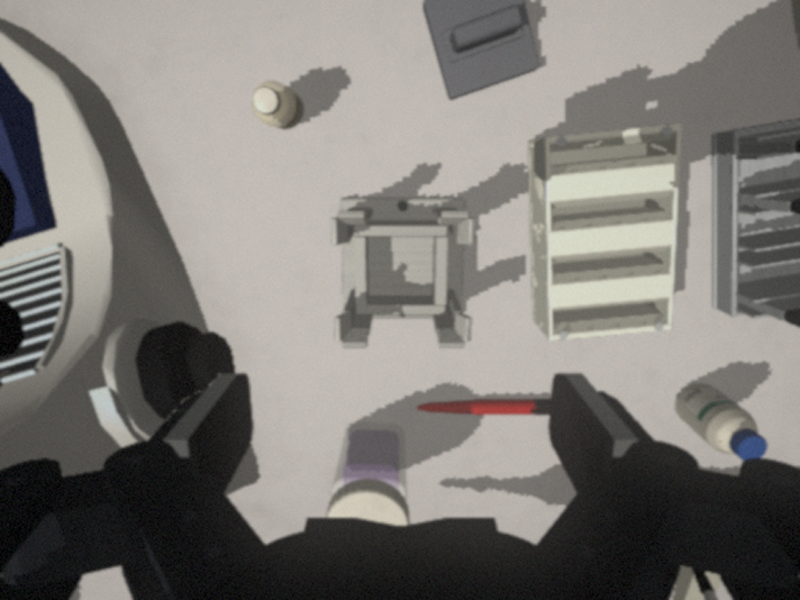

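```bash
python3 -m inch '[1,-3,0,5,0,-4,0, 1,-6,0,10,0,-8,0, 1,-9,0,15,0,-12,0, 1,-12,0,20,0,-16,0, 1,-15,1,25,0,-19.5,0, 1,-16.5,1,26.2,0,-19.5,0, 1,-16.5,1,26.2,0,-19.5,0, 1,-16.5,4,26.2,0,-19.5,0, 1,-16.5,7,26.2,0,-19.5,0, 1,-16.5,7,26.2,0,-19.5,0, 1,-16.5,7,26.2,0,-19.5,0]'; python3 - <<'E'
from h import *
d=grab('wrist')
cv2.imwrite('pics/w6.png',cv2.resize(d['img'][:,:,::-1],(800,600),interpolation=cv2.INTER_CUBIC))
E
```

```text
clock: 10.5
eef_pos: [433.8, 348.9, 129.8]
tool_rot: [-1.572, 0.003, 0.261]
force: [0.3, -0.7, 0.3]
width: 85.2
```

View pics/w6.png

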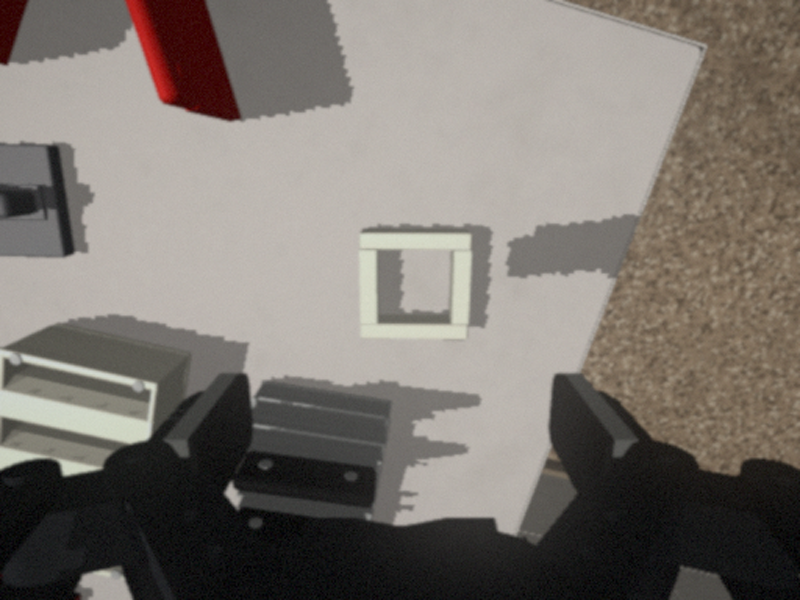

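```bash
python3 - <<'E'
from h import *
d=load('wrist')
f=800/512
q=show(d,'spacer',[(359,233),(471,233),(468,338),(361,338)],18,f)
q=show(d,'cover right edge',[(59,147),(74,254)],10,f)
c=q=None
go(430,354.5,60,15)
E
```

```text
spacer c [429.2 354.5] len [57.4 57.  58.  57. ] ang [ 105.    15.5  -75.  -165.1]
cover right edge c [434.2 168.3] len [54.8 54.8] ang [  13.1 -166.9]
shift cm [-0.31  7.09  0.59] turn [ 0.01 -0.03 -0.02] | rows 1.4
```

```bash
python3 -m inch '[1,-0.35,4,0.6,0,0,0, 1,-0.35,8,0.6,0,0,0, 1,-0.35,10,0.6,0,0,0, 1,-0.35,10,0.6,0,0,0, 1,-0.35,10,0.6,0,0,0]'; python3 - <<'E'
from h import *
print(ctrl.read_state()['eef_pos'])
go(429.2,354.5,2,15.1)
E
```

```text
clock: 11.05
eef_pos: [430.3, 355.3, 32.0]
tool_rot: [-1.57, -0.002, 0.261]
force: [-0.2, -0.0, 0.2]
width: 85.2
[430.32922575 355.26981055  32.03902182]
shift cm [-0.13  3.   -0.05] turn [-0.05 -0.12  0.1 ] | rows 0.6
```

```bash
python3 -m inch '[1,-0.1,1.5,-0.05,0,0,0, 1,-0.1,2.9,-0.05,0,0,0, 1,-0.1,2.9,-0.05,0,0,0, 1,-0.1,2.9,-0.05,0,0,0, 0,-0.1,2.9,-0.05,0,0,0, 0,-0.1,2.9,-0.05,0,0,0, 0,-0.1,2.9,-0.05,0,0,0, 0,-0.1,2.9,-0.05,0,0,0, 0,-0.1,2.9,-0.05,0,0,0, 0,-0.1,2.9,-0.05,0,0,0, 0,-0.1,2.9,-0.05,0,0,0]'; python3 - <<'E'
from h import *
s=ctrl.read_state(); print(s['eef_pos'],s['force'],s['width'])
E
```

```text
clock: 12.15
eef_pos: [428.9, 354.3, 2.8]
tool_rot: [-1.57, -0.001, 0.262]
force: [-1.1, -1.3, 6.2]
width: 56.5
[428.9415324  354.2920486    2.83217514] [-1.08362245 -1.34500396  6.1546113 ] 56.48388921354677
```

```bash
python3 -m inch '[0,0,-4,0,0,0,0, 0,0,-9,0,0,0,0, 0,0,-14,0,0,0,0, 0,0,-18,0,0,0,0, 0,0,-18,0,0,0,0, 0,0,-18,0,0,0,0]'; python3 - <<'E'
from h import *
s=ctrl.read_state(); print(s['eef_pos'],s['width'])
go(578.4,76,190,-4.5)
E
```

```text
clock: 12.75
eef_pos: [428.8, 354.0, 182.9]
tool_rot: [-1.57, -0.002, 0.262]
force: [-0.8, -0.2, -0.7]
width: 56.3
[428.81604293 354.02574376 182.86292501] 56.28774182257408
shift cm [  7.26  -0.73 -30.73] turn [-0.07 19.5   0.1 ] | rows 6.3
```

```bash
python3 -m inch '[0,1,0,-5,0,4,0, 0,2,0,-10,0,8,0, 0,3.5,0,-15,0,12,0, 0,5,0,-20,0,16,0, 0,6,0,-25,0,19.5,0, 0,7.3,0,-30,0,19.5,0, 0,7.3,0,-30.7,0,19.5,0, 0,7.3,3,-30.7,0,19.5,0, 0,7.3,6.5,-30.7,0,19.5,0, 0,7.3,6.5,-30.7,0,19.5,0, 0,7.3,6.5,-30.7,0,19.5,0]'; python3 - <<'E'
from h import *
d=grab('wrist'); print(ctrl.read_state()['eef_pos'],ctrl.read_state()['tool_rot'])
im=d['img'][:,:,::-1]
cv2.imwrite('pics/w7.png',cv2.resize(im,(800,600),interpolation=cv2.INTER_CUBIC))
E
```

```text
clock: 13.85
eef_pos: [577.2, 76.6, 115.6]
tool_rot: [-1.571, 0.004, -0.078]
force: [0.8, -0.1, 0.2]
width: 56.5
[578.49700577  76.81444318 116.93120495] [-1.57071831e+00  5.04910297e-04 -7.77058580e-02]
```

View pics/w7.png

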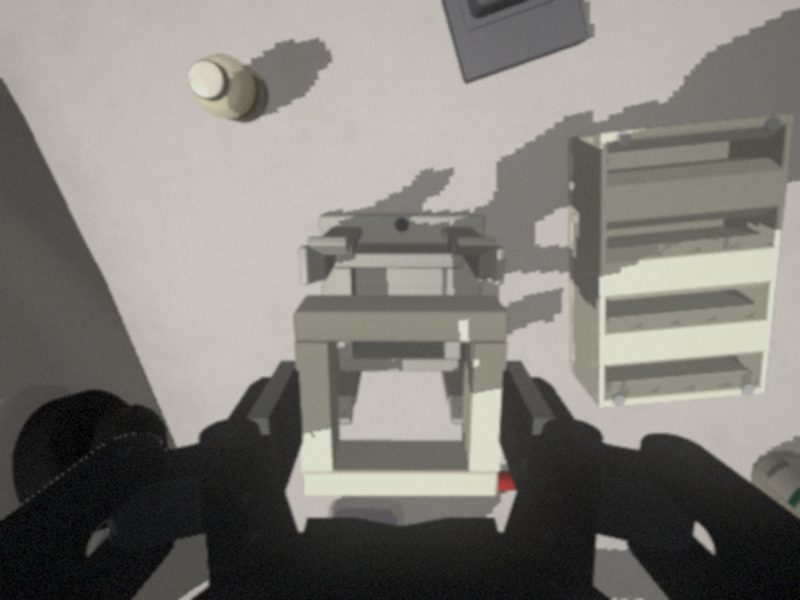

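```bash
python3 - <<'E'
from h import *
d=load('wrist')
f=800/512
s=ctrl.read_state();e=s['eef_pos'];a=s['tool_rot'][2]
def rel(q): c=q.mean(0)-e[:2]; print('   tool x,z',c@[np.cos(a),np.sin(a)],c@[-np.sin(a),np.cos(a)])
rel(show(d,'plateedge',[(319,216),(486,215)],6,f))
rel(show(d,'posttops',[(300,242),(503,242)],70,f))
rel(show(d,'held',[(296,310),(506,310),(500,494),(305,494)],e[2]+15.2,f))
rel(show(d,'body near rim',[(333,254),(463,254)],36,f))
E
```

```text
plateedge c [537.   79.7] len [84. 84.] ang [ 85.9 -94.1]
   tool x,z -41.58427799601178 -0.3538542728767671
posttops c [540.3  78.8] len [77.4 77.4] ang [ 85.6 -94.4]
   tool x,z -38.259635127573866 -0.9981601812243381
held c [576.9  75.9] len [55.7 56.7 57.6 56.7] ang [ 85.6  -3.  -94.4 175.1]
   tool x,z -1.5441586236704166 -1.0150967758289766
body near rim c [551.   76.5] len [58.8 58.8] ang [ 85.6 -94.4]
   tool x,z -27.430342191702692 -2.4822654297928923
```

```bash
python3 -m inch '[0,0.15,1.5,0,0,0,0, 0,0.15,3.5,0,0,0,0, 0,0.15,5,0,0,0,0, 0,0.15,6,0,0,0,0, 0,0.15,6,0,0,0,0, 0,0.15,6,0,0,0,0]'; python3 - <<'E'
from h import *
s=ctrl.read_state(); print(s['eef_pos'],s['force'])
E
```

```text
clock: 14.5
eef_pos: [579.0, 76.2, 56.4]
tool_rot: [-1.571, 0.002, -0.078]
force: [-2.0, 0.3, -1.9]
width: 56.5
[578.95544147  76.16878656  56.41298262] [-1.98876525  0.31945935 -1.94623532]
```

```bash
python3 -m inch '[0,0,0.8,0,0,0,0, 0,0,1.4,0,0,0,0, 0,0,1.75,0,0,0,0, 0,0,1.75,0,0,0,0, 0,0,1.75,0,0,0,0]'; python3 - <<'E'
from h import *
s=ctrl.read_state(); print(s['eef_pos'],s['force'])
E
```

```text
clock: 15.0
eef_pos: [579.1, 76.2, 39.0]
tool_rot: [-1.571, 0.002, -0.079]
force: [-5.7, 0.2, -1.5]
width: 56.1
[579.07813419  76.19846274  38.9764886 ] [-5.69725381  0.2095562  -1.49932739]
```

```bash
python3 -m inch '[0,-0.06,0,0,0,0,0, 0,-0.06,0.05,0,0,0,0, 1,-0.06,0.05,0,0,0,0, 1,-0.06,0.05,0,0,0,0, 1,-0.06,0.05,0,0,0,0, 1,-0.06,0.05,0,0,0,0, 1,-0.06,0.05,0,0,0,0, 1,0,-3,0,0,0,0, 1,0,-7,0,0,0,0, 1,0,-12,0,0,0,0, 1,0,-16,0,0,0,0, 1,0,-16,0,0,0,0]'; python3 - <<'E'
from h import *
d=grab('wrist')
cv2.imwrite('pics/w8.png',cv2.resize(d['img'][:,:,::-1],(800,600),interpolation=cv2.INTER_CUBIC))
go(445,137,190,12.5)
E
```

```text
clock: 16.2
eef_pos: [584.2, 76.8, 205.4]
tool_rot: [-1.568, -0.012, -0.079]
force: [1.5, -0.0, 0.3]
width: 85.5
shift cm [-14.17   1.16   4.95] turn [ -0.04 -17.01   0.41] | rows 3.0
```

View pics/w8.png

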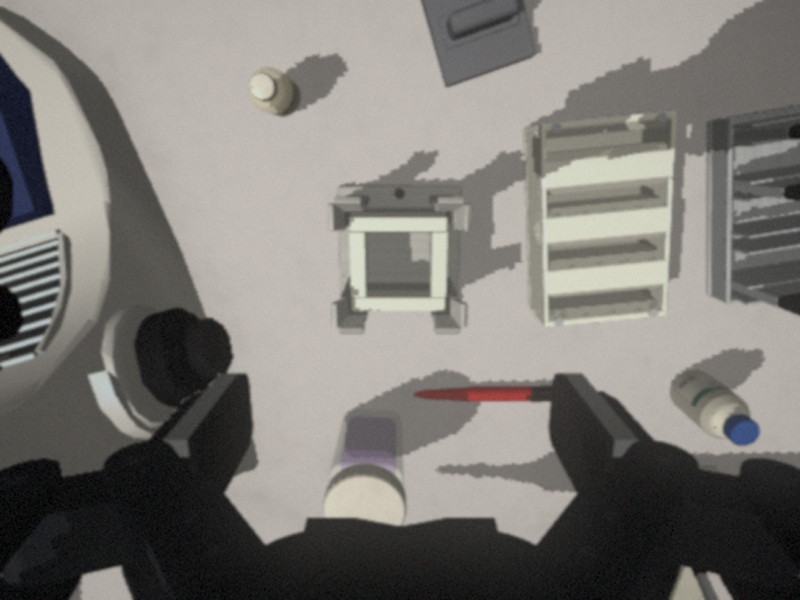

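```bash
python3 - <<'E'
from h import *
s=ctrl.read_state();print(s['qpos'].round(2),s['tool_rot'],s['eef_pos'])
E
```

```text
[-0.14  0.57 -0.06  1.74  0.05  0.83  1.27] [-1.56907413 -0.00701659 -0.07869124] [582.2879668   76.47283579 202.51689489]
```

```bash
python3 - <<'E'
from h import *
go(443,140,170,-77.5)
E
```

```text
shift cm [-14.41   3.16   5.23] turn [-0.34 72.99  0.28] | rows 8.6
```

```bash
python3 -m inch '[1,-3,0,1,0,8,0, 1,-6,0,2,0,16,0, 1,-9,0,3,0,24,0, 1,-12,0,4,0,32,0, 1,-14.4,3,5.2,0,40,0, 1,-14.4,3,5.2,0,48,0, 1,-14.4,3,5.2,0,56,0, 1,-14.4,3,5.2,0,64,0, 1,-14.4,3,5.2,0,73,0, 1,-14.4,3,5.2,0,73,0, 1,-14.4,3,5.2,0,73,0,1,-14.4,3,5.2,0,73,0]'; python3 - <<'E'
from h import *
d=grab('wrist'); print(ctrl.read_state()['eef_pos'],ctrl.read_state()['qpos'])
cv2.imwrite('pics/w9.png',cv2.resize(d['img'][:,:,::-1],(800,600),interpolation=cv2.INTER_CUBIC))
E
```

```text
clock: 17.45
eef_pos: [440.3, 139.2, 168.9]
tool_rot: [-1.572, -0.0, -1.35]
force: [-0.8, -0.3, -0.7]
width: 85.2
[440.36780745 139.17188375 169.03617446] [-0.57281354  0.47743089  0.2898677   2.09703251 -0.23560585  0.59781276
  0.10217993]
```

View pics/w9.png

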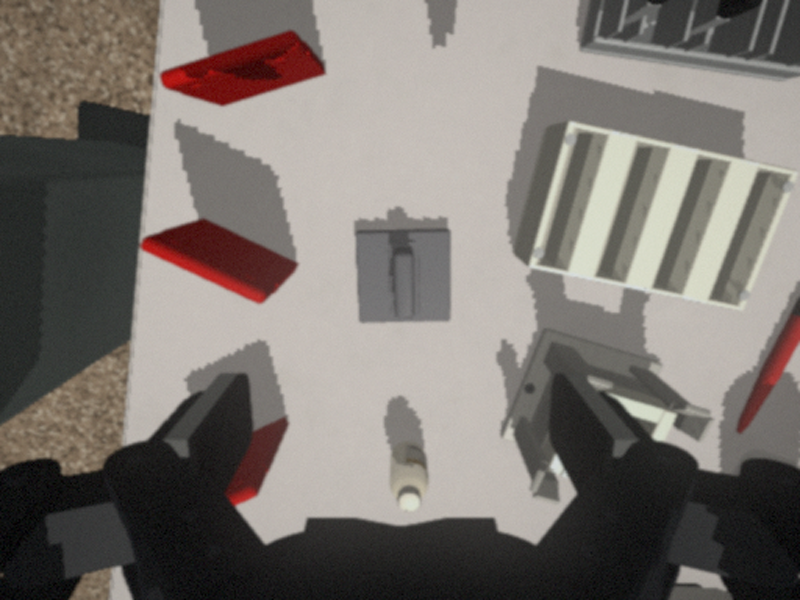

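```bash
python3 - <<'E'
from h import *
d=load('wrist'); f=800/512
show(d,'cover',[(357,234),(449,231),(451,321),(360,323)],10,f)
show(d,'bar',[(392,250),(412,249),(414,317),(395,318)],32,f)
show(d,'red nearest base',[(297,266)],0,f); show(d,'red top',[(266,302)],0,f)
go(443,137,60,-77.2)
E
```

```text
cover c [443.3 134.3] len [55.8 57.4 57.9 56.8] ang [  14.6  -74.6 -166.   103.3]
bar c [442.2 135.8] len [11.4 40.5 11.2 40.5] ang [  15.6  -75.3 -164.1  104.9]
red nearest base c [375.4 124.9] len [0.] ang [0.]
red top c [359.7  96.8] len [0.] ang [0.]
shift cm [ 0.27 10.9   0.22] turn [ 0.03 -0.19  0.  ] | rows 2.2
```

```bash
python3 -m inch '[0.45,0.4,4,0.2,0,-0.7,0, 0.45,0.4,8,0.2,0,-0.7,0, 0.45,0.4,11,0.2,0,-0.7,0, 0.45,0.4,11,0.2,0,-0.7,0, 0.45,0.4,11,0.2,0,-0.7,0, 0.45,0.4,11,0.2,0,-0.7,0]'; python3 - <<'E'
from h import *
print(ctrl.read_state()['eef_pos'],ctrl.read_state()['width'])
d=grab('wrist')
cv2.imwrite('pics/w10.png',cv2.resize(d['img'][:,:,::-1],(800,600),interpolation=cv2.INTER_CUBIC))
go(442.7,135.5,13.5,-76.6)
E
```

```text
clock: 18.1
eef_pos: [444.5, 136.0, 60.7]
tool_rot: [-1.568, 0.0, -1.34]
force: [0.6, 0.6, 0.2]
width: 38.8
[444.48757088 135.98886763  60.66614806] 38.75054542134469
shift cm [ 0.02  4.73 -0.21] turn [-0.17 -0.19 -0.02] | rows 0.9
```

View pics/w10.png

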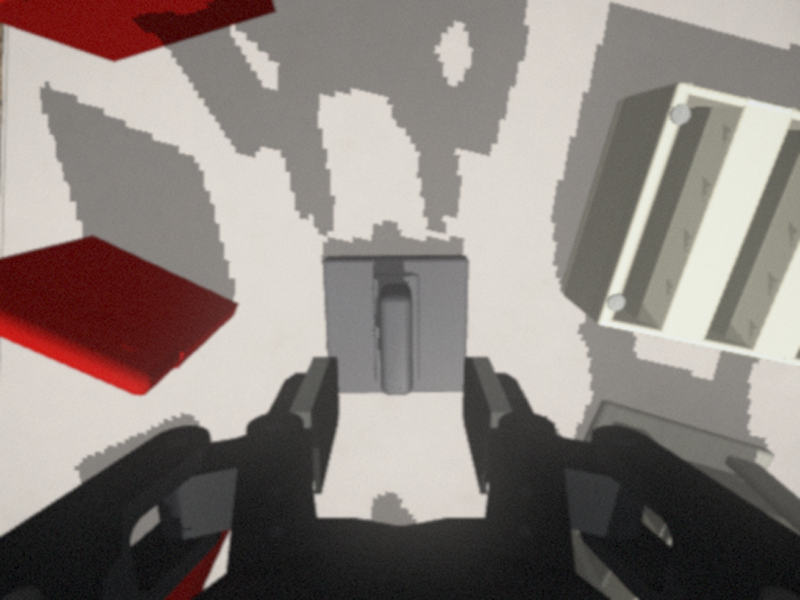

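```bash
python3 - <<'E'
from h import *
d=load('wrist'); f=800/512
show(d,'cover',[(324,259),(467,258),(468,390),(331,391)],10,f)
show(d,'bar',[(380,290),(411,289),(410,391),(383,392)],32,f)
E
python3 -m inch '[0.45,0.05,2,-0.15,0,0,0, 0.45,0.05,4,-0.15,0,0,0, 0.45,0.05,4.7,-0.15,0,0,0, 0.45,0.05,4.7,-0.15,0,0,0, 0.45,0.05,4.7,-0.15,0,0,0]'; python3 - <<'E'
from h import *
s=ctrl.read_state(); print(s['eef_pos'],s['force'],s['width'])
E
```

```text
cover c [443.1 135.4] len [56.4 57.  58.2 57. ] ang [  13.6  -74.3 -166.4  103.9]
bar c [442.2 136.9] len [11.  39.7 10.2 39.7] ang [  15.1  -77.  -164.5  104.3]
clock: 18.65
eef_pos: [442.8, 135.5, 13.4]
tool_rot: [-1.569, 0.0, -1.34]
force: [0.8, -0.1, 0.5]
width: 38.4
[442.76857795 135.46824276  13.35503732] [ 0.8124219  -0.12458773  0.46525138] 38.41604513871455
```

```bash
python3 -m inch '[0,0,0,0,0,0,0, 0,0,0,0,0,0,0, 0,0,0,0,0,0,0, 0,0,0,0,0,0,0, 0,0,0,0,0,0,0, 0,0,0,0,0,0,0, 0,0,0,0,0,0,0]'; python3 - <<'E'
from h import *
s=ctrl.read_state(); print(s['eef_pos'],s['force'],s['width'])
E
python3 -m inch '[0,0,-4,0,0,0,0, 0,0,-9,0,0,0,0, 0,0,-14,0,0,0,0, 0,0,-18,0,0,0,0, 0,0,-18,0,0,0,0, 0,0,-18,0,0,0,0]'
python3 - <<'E'
from h import *
s=ctrl.read_state(); print(s['eef_pos'],s['width'])
go(578.5,76.5,190,-95)
E
```

```text
clock: 19.35
eef_pos: [442.7, 135.3, 13.4]
tool_rot: [-1.569, 0.001, -1.34]
force: [-0.1, -0.2, 6.8]
width: 10.5
[442.70111877 135.27062001  13.37672285] [-0.05379997 -0.15726161  6.82673882] 10.50851802533207
clock: 19.95
eef_pos: [442.1, 135.4, 193.1]
tool_rot: [-1.569, 0.001, -1.34]
force: [-1.1, -0.6, -1.0]
width: 10.7
[442.06055834 135.39208194 193.12448145] 10.701288796585347
shift cm [ 8.86  0.33 11.93] turn [-0.09 18.24 -0.07] | rows 3.0
```

```bash
python3 -m inch '[0,2.5,0,4,0,7,0, 0,5,0,8,0,14,0, 0,8.8,0,11.9,0,17.8,0, 0,8.8,0,11.9,0,17.8,0, 0,8.8,0,11.9,0,17.8,0, 0,8.8,3,11.9,0,17.8,0, 0,8.8,6,11.9,0,17.8,0, 0,8.8,6,11.9,0,17.8,0, 0,8.8,6,11.9,0,17.8,0, 0,8.8,6,11.9,0,17.8,0]'; python3 - <<'E'
from h import *
d=grab('wrist'); print(ctrl.read_state()['eef_pos'],ctrl.read_state()['tool_rot'],ctrl.read_state()['qpos'])
cv2.imwrite('pics/w11.png',cv2.resize(d['img'][:,:,::-1],(800,600),interpolation=cv2.INTER_CUBIC))
E
```

```text
clock: 20.95
eef_pos: [578.3, 76.8, 133.5]
tool_rot: [-1.57, 0.0, -1.651]
force: [0.6, -0.5, -0.6]
width: 10.6
[578.60612622  76.70327015 133.6804651 ] [-1.56878707e+00  6.02623540e-04 -1.65066949e+00] [-0.55430539  0.73971253  0.61535477  1.81307031 -0.58855938  0.77731724
  0.29025046]
```

View pics/w11.png

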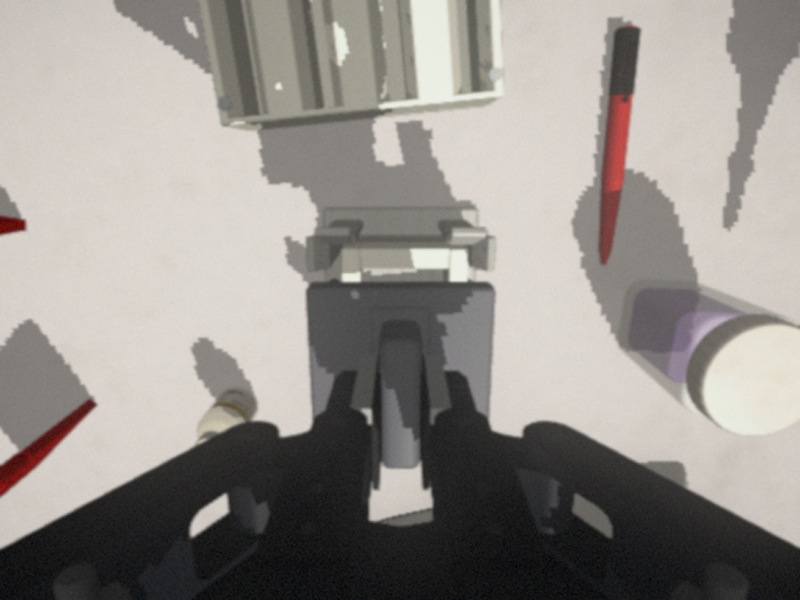

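```bash
python3 - <<'E'
from h import *
d=load('wrist')
f=800/512
s=ctrl.read_state();e=s['eef_pos'];a=s['tool_rot'][2]
def rel(q): c=q.mean(0)-e[:2]; print('   tool x,z',c@[np.cos(a),np.sin(a)],c@[-np.sin(a),np.cos(a)])
rel(show(d,'plateedge',[(325,209),(479,208)],6,f))
rel(show(d,'posttops',[(307,236),(495,236)],70,f))
rel(show(d,'held near',[(307,285),(494,285)],e[2]-3.4,f))
rel(show(d,'spacer near rim',[(342,248),(466,248)],54,f))
E
```

```text
plateedge c [582.4 116.9] len [82.6 82.6] ang [ -4.2 175.8]
   tool x,z -40.41731606543111 0.6072325832291448
posttops c [581.3 111.7] len [78.1 78.1] ang [ -4.5 175.5]
   tool x,z -35.0833658806643 -0.12113027917785679
held near c [580.5 105.8] len [56.5 56.5] ang [ -4.6 175.4]
   tool x,z -29.139338972810233 -0.46700975320883575
spacer near rim c [582.1 103.8] len [55.9 55.9] ang [ -4.5 175.5]
   tool x,z -27.291305886969624 1.286852684675512
```

```bash
python3 -m inch '[0,0.17,1.5,0.05,0,0,0, 0,0.17,3.5,0.05,0,0,0, 0,0.17,4.8,0.05,0,0,0, 0,0.17,4.8,0.05,0,0,0, 0,0.17,4.8,0.05,0,0,0, 0,0.17,5.4,0.05,0,0,0, 0,0.17,5.8,0.05,0,0,0, 0,0.17,5.8,0.05,0,0,0]'; python3 - <<'E'
from h import *
s=ctrl.read_state(); print(s['eef_pos'],s['force'])
E
```

```text
clock: 21.8
eef_pos: [578.1, 74.8, 74.0]
tool_rot: [-1.571, 0.0, -1.651]
force: [0.0, -0.2, -0.3]
width: 10.0
[578.07698072  74.8464011   73.97238325] [ 0.00560777 -0.24952001 -0.25824709]
```

```bash
python3 -m inch '[0,0,0.3,0,0,0,0, 0,0,0.5,0,0,0,0, 0,0,0.65,0,0,0,0, 0,0,0.65,0,0,0,0, 0,0,0.65,0,0,0,0]'; python3 - <<'E'
from h import *
s=ctrl.read_state(); print(s['eef_pos'],s['force'])
E
```

```text
clock: 22.3
eef_pos: [578.4, 74.7, 67.8]
tool_rot: [-1.571, 0.0, -1.651]
force: [-0.7, -0.3, -0.7]
width: 10.2
[578.36606859  74.73241013  67.79540653] [-0.65151921 -0.34021334 -0.73644919]
```

```bash
python3 -m inch '[0,0,0.05,0,0,0,0, 0,0,0.05,0,0,0,0, 0.35,0,0.05,0,0,0,0, 0.35,0,0.05,0,0,0,0, 0.35,0,0.05,0,0,0,0, 0.35,0,0.05,0,0,0,0, 0.35,0,-3,0,0,0,0, 0.35,0,-7,0,0,0,0, 0.35,0,-11,0,0,0,0, 0.35,0,-13,0,0,0,0, 0.35,0,-13,0,0,0,0, 0.35,0,-13,0,0,0,0]'; python3 - <<'E'
from h import *
d=grab('wrist')
cv2.imwrite('pics/w12.png',cv2.resize(d['img'][:,:,::-1],(800,600),interpolation=cv2.INTER_CUBIC))
d=grab('scene'); im=d['img'][:,:,::-1]
cv2.imwrite('pics/c12.png',cv2.resize(im[130:230,150:390],None,fx=3.3,fy=3.3,interpolation=cv2.INTER_CUBIC))
E
```

```text
clock: 23.5
eef_pos: [578.1, 75.0, 197.6]
tool_rot: [-1.571, 0.001, -1.651]
force: [-0.4, 0.1, -0.7]
width: 29.5
```

View pics/w12.png

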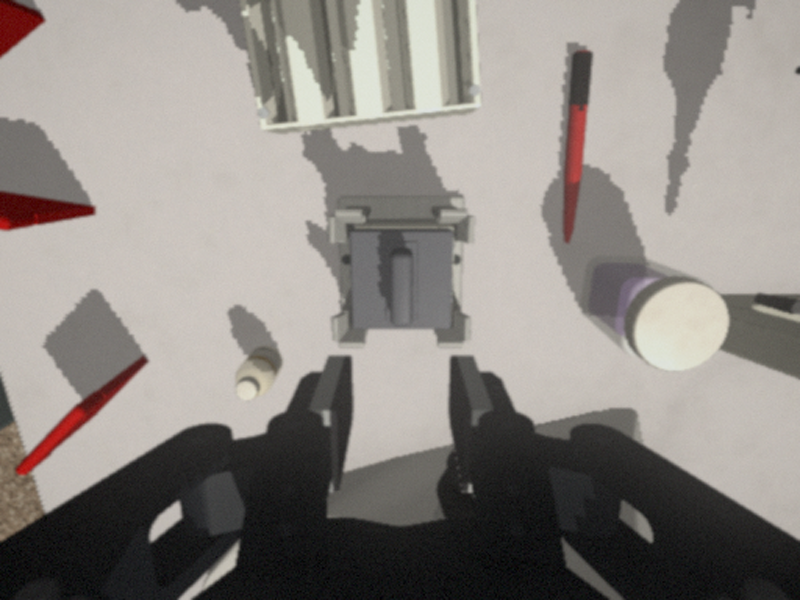

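View pics/c12.png

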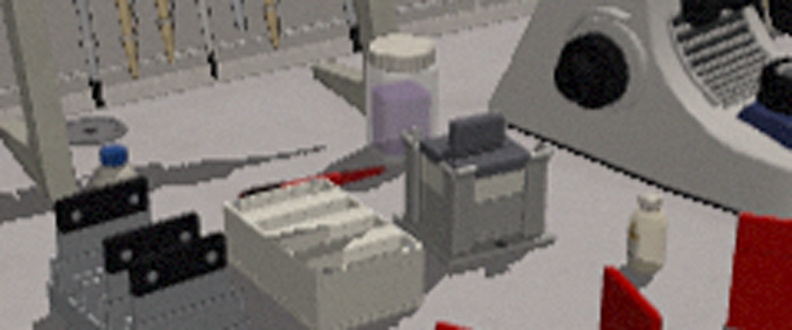

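```bash
python3 - <<'E'
from h import *
go(565,328,200,-85.5)
E
```

```text
shift cm [-25.12  -0.35  -3.26] turn [ 0.14 -9.09  0.  ] | rows 5.1
```

```bash
python3 -m inch '[0.26,-5,-0.3,-0.7,0,-2,0, 0.26,-10,-0.3,-1.4,0,-4,0, 0.26,-15,-0.3,-2,0,-6,0, 0.26,-20,-0.3,-2.6,0,-8,0, 0.26,-25,-0.3,-3.2,0,-9.1,0, 0.26,-25.1,-0.3,-3.2,0,-9.1,0, 0.26,-25.1,-0.3,-3.2,0,-9.1,0, 0.26,-25.1,-0.3,-3.2,0,-9.1,0]'; python3 - <<'E'
from h import *
d=grab('wrist'); print(ctrl.read_state()['eef_pos'])
cv2.imwrite('pics/w13.png',cv2.resize(d['img'][:,:,::-1],(800,600),interpolation=cv2.INTER_CUBIC))
E
```

```text
clock: 24.4
eef_pos: [566.5, 325.4, 199.8]
tool_rot: [-1.572, -0.002, -1.494]
force: [0.3, -1.1, -0.0]
width: 22.2
[566.81623652 324.97055556 200.18357555]
```

View pics/w13.png

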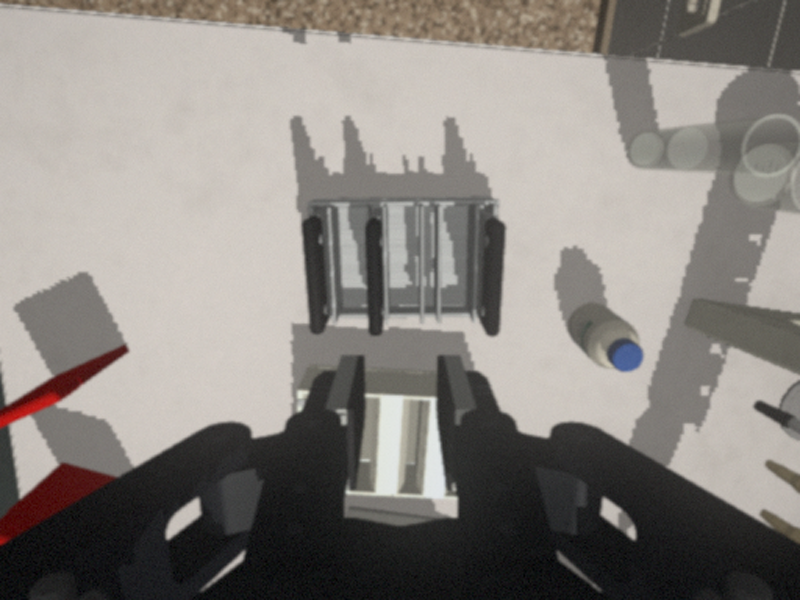

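```bash
python3 - <<'E'
from h import *
d=load('wrist'); im=d['img'][:,:,::-1]
cv2.imwrite('pics/w13z.png',cv2.resize(im[120:220,185:330],None,fx=5.5,fy=5.5,interpolation=cv2.INTER_CUBIC))
E
```

```text
(no output)
```

View pics/w13z.png

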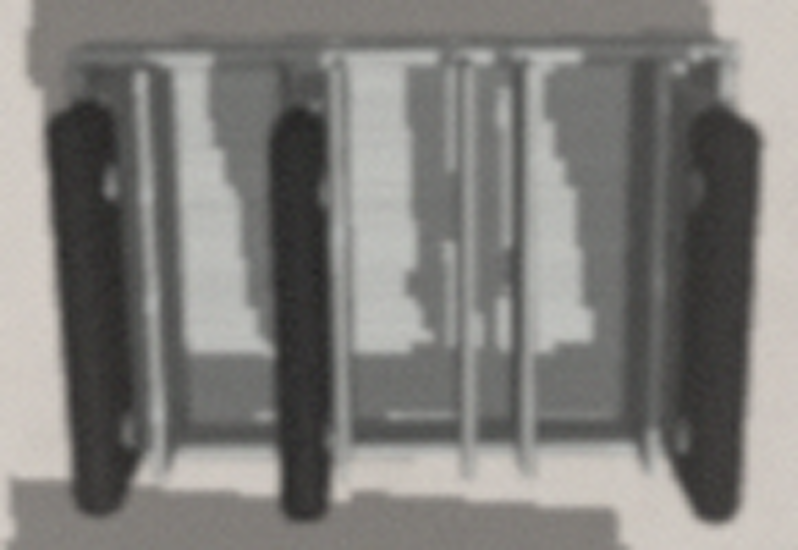

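```bash
python3 - <<'E'
from h import *
d=load('wrist'); Z=(5.5,185,120)
show(d,'s1',[(78,108),(101,516)],84,*Z)
show(d,'s2',[(298,108),(306,520)],84,*Z)
show(d,'s4',[(735,110),(716,520)],84,*Z)
s=show(d,'dividers',[(140,65),(162,475),(650,475),(660,65)],42,*Z)
print(ctrl.read_state()['eef_pos'])
E
```

```text
s1 c [520.1 326.5] len [63.3 63.3] ang [-85.  95.]
s2 c [552.2 328.6] len [64. 64.] ang [-85.3  94.7]
s4 c [616.  333.4] len [63.7 63.7] ang [-85.2  94.8]
dividers c [567.8 327.7] len [73.  87.9 73.  87.9] ang [ -84.6    4.5   95.4 -175.6]
[566.81623652 324.97055556 200.18357555]
```

```bash
python3 - <<'E'
from h import *
go(616,333.2,110,-85)
d=load('wrist'); f=800/512
E
```

```text
shift cm [-0.47  9.01  4.98] turn [ 0.06 -0.68  0.11] | rows 2.1
```

```bash
python3 -m inch '[0.45,-0.45,0,5,0,-0.7,0, 0.45,-0.45,4,5,0,-0.7,0, 0.45,-0.45,9,5,0,-0.7,0, 0.45,-0.45,9,5,0,-0.7,0, 0.45,-0.45,9,5,0,-0.7,0, 0.45,-0.45,9,5,0,-0.7,0]'; python3 - <<'E'
from h import *
d=grab('wrist'); print(ctrl.read_state()['eef_pos'])
cv2.imwrite('pics/w14.png',cv2.resize(d['img'][:,:,::-1],(800,600),interpolation=cv2.INTER_CUBIC))
go(616,333.2,52,-85)
E
```

```text
clock: 25.05
eef_pos: [618.1, 335.4, 113.8]
tool_rot: [-1.567, 0.001, -1.481]
force: [-0.5, -0.2, 0.8]
width: 38.3
[618.08405712 335.88984165 114.12038335]
shift cm [ 0.26  6.21 -0.26] turn [-0.27  0.17 -0.08] | rows 1.2
```

View pics/w14.png

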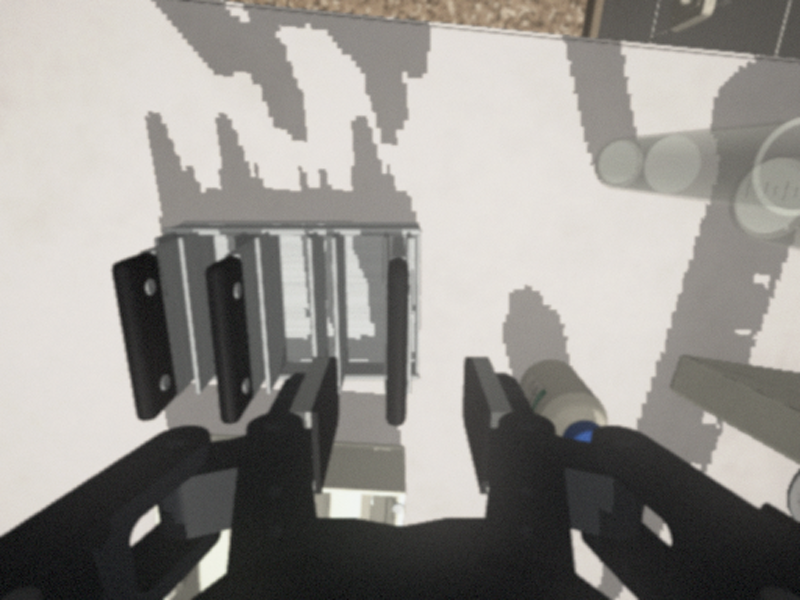

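```bash
python3 - <<'E'
from h import *
d=load('wrist'); f=800/512
show(d,'s4',[(398,260),(396,423)],84,f)
show(d,'s2',[(219,268),(231,420)],84,f)
E
```

```text
s4 c [616.6 334.9] len [64. 64.] ang [-85.6  94.4]
s2 c [553.6 328.5] len [59.7 59.7] ang [-85.9  94.1]
```

```bash
python3 -m inch '[0.45,0.15,3,-0.2,0,0,0, 0.45,0.15,6.2,-0.2,0,0,0, 0.45,0.15,6.2,-0.2,0,0,0, 0.45,0.15,6.2,-0.2,0,0,0, 0,0.15,6.2,-0.2,0,0,0, 0,0.15,6.2,-0.2,0,0,0, 0,0.15,6.2,-0.2,0,0,0, 0,0.15,6.2,-0.2,0,0,0, 0,0.15,6.2,-0.2,0,0,0, 0,0.15,6.2,-0.2,0,0,0]'; python3 - <<'E'
from h import *
s=ctrl.read_state(); print(s['eef_pos'],s['force'],s['width'],s['tool_rot'])
E
```

```text
clock: 26.1
eef_pos: [616.1, 334.8, 51.2]
tool_rot: [-1.567, 0.001, -1.48]
force: [0.0, 0.6, 7.3]
width: 7.1
[616.0564538  334.83564762  51.21831514] [0.03301954 0.60392628 7.28079129] 7.135850212407622 [-1.56668437e+00  1.45331837e-03 -1.47988526e+00]
```

```bash
python3 -m inch '[0,0,-3,0,0,0,0, 0,0,-7,0,0,0,0, 0,0,-11,0,0,0,0, 0,0,-14,0,0,0,0, 0,0,-14,0,0,0,0, 0,0,-14,0,0,0,0]'; python3 - <<'E'
from h import *
s=ctrl.read_state(); print(s['eef_pos'],s['width'])
go(617,185,190,-89.5)
E
```

```text
clock: 26.7
eef_pos: [614.2, 334.4, 189.6]
tool_rot: [-1.57, 0.001, -1.48]
force: [-0.1, -0.0, -0.4]
width: 7.0
[614.19985975 334.43155575 189.61346614] 7.028334506711661
shift cm [14.91 -0.05 -1.08] turn [-0.04  4.7  -0.06] | rows 3.0
```

```bash
python3 -m inch '[0,5,0,-0.3,0,2,0, 0,10,0,-0.7,0,4,0, 0,14.9,0,-1,0,4.7,0, 0,14.9,0,-1,0,4.7,0, 0,14.9,0,-1,0,4.7,0, 0,14.9,0,-1,0,4.7,0, 0,14.9,0,-1,0,4.7,0]'; python3 - <<'E'
from h import *
d=grab('wrist'); print(ctrl.read_state()['eef_pos'])
cv2.imwrite('pics/w15.png',cv2.resize(d['img'][:,:,::-1],(800,600),interpolation=cv2.INTER_CUBIC))
E
```

```text
clock: 27.4
eef_pos: [617.1, 187.1, 187.8]
tool_rot: [-1.572, 0.001, -1.559]
force: [-0.0, 1.2, -0.2]
width: 7.0
[617.21818856 186.9663739  187.99156628]
```

View pics/w15.png

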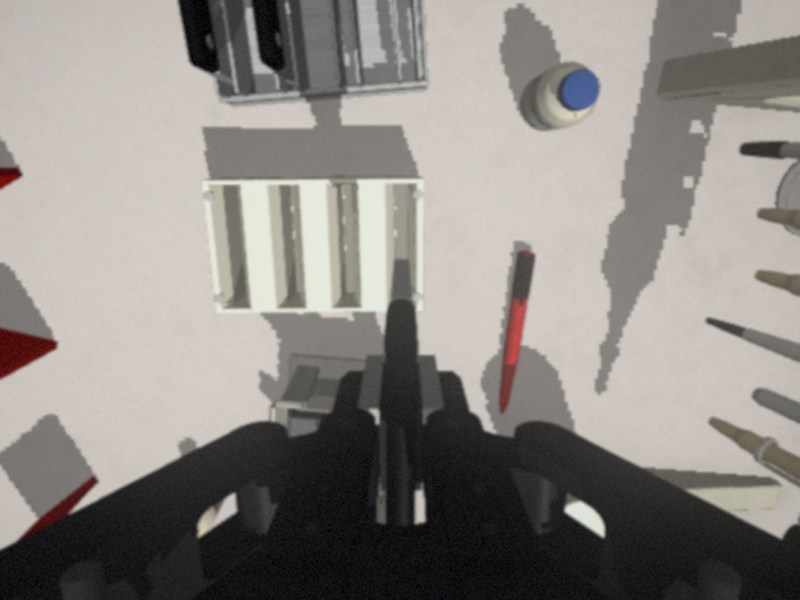

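```bash
python3 - <<'E'
from h import *
d=load('wrist'); im=d['img'][:,:,::-1]
cv2.imwrite('pics/w15z.png',cv2.resize(im[105:215,120:285],None,fx=4.8,fy=4.8,interpolation=cv2.INTER_CUBIC))
show(d,'rack',[(204,182),(423,179),(424,310),(217,312)],44,800/512)
E
```

```text
rack c [568.1 202.8] len [122.9  76.7 124.5  76.3] ang [   1.5  -88.1 -178.7   90.7]
```

View pics/w15z.png

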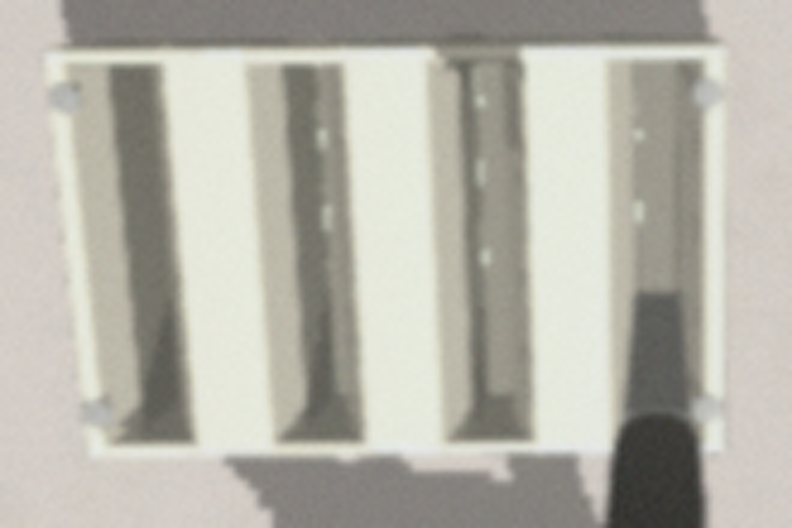

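```bash
python3 - <<'E'
from h import *
d=load('wrist'); Z=(4.8,120,105)
show(d,'1',[(67,63),(162,63),(194,441),(103,441)],44,*Z)
show(d,'2',[(248,63),(343,63),(363,441),(271,441)],44,*Z)
show(d,'3',[(428,63),(522,63),(533,441),(443,441)],44,*Z)
show(d,'4',[(608,63),(703,63),(705,441),(614,441)],44,*Z)
show(d,'rack',[(45,50),(724,45),(722,453),(92,455)],44,*Z)
# held blade tip end: near face of blade & lower end
s=ctrl.read_state(); e=s['eef_pos']
show(d,'held top near end',[(611,430),(703,430)],e[2]-47.2+80,*Z)
show(d,'held bottom near end',[(635,292),(678,292)],e[2]-47.2,*Z)
print(e,s['tool_rot'])
E
```

```text
1 c [517.8 202.1] len [17.4 72.1 17.8 72.1] ang [   0.7  -89.2 -179.3   90.5]
2 c [550.8 202.5] len [17.4 72.1 18.  72.1] ang [   0.7  -89.2 -179.3   90.3]
3 c [583.9 202.9] len [17.2 72.1 17.6 72.1] ang [   0.7  -88.9 -179.3   90.8]
4 c [617.2 203.3] len [17.4 72.1 17.8 72.1] ang [   0.7  -88.5 -179.3   91.2]
rack c [567.7 202.8] len [123.9  77.8 123.4  77.3] ang [   1.1  -88.9 -179.1   91.6]
held top near end c [616.6 220.8] len [6.9 6.9] ang [   0.7 -179.3]
held bottom near end c [616.7 215.7] len [5.4 5.4] ang [   0.7 -179.3]
[617.21818856 186.9663739  187.99156628] [-1.57194552e+00  4.01291883e-04 -1.55907776e+00]
```

```bash
python3 - <<'E'
from h import *
go(617.6,203.8,105,-89.2)
E
```

```text
shift cm [-1.68  8.3   0.07] turn [ 0.07 -0.13 -0.02] | rows 1.7
```

```bash
python3 -m inch '[0,-1.7,0,0.05,0,0,0, 0,-1.7,3,0.05,0,0,0, 0,-1.7,7,0.05,0,0,0, 0,-1.7,8.3,0.05,0,0,0, 0,-1.7,8.3,0.05,0,0,0, 0,-1.7,8.3,0.05,0,0,0]'; python3 - <<'E'
from h import *
d=grab('wrist'); 
cv2.imwrite('pics/w16.png',cv2.resize(d['img'][:,:,::-1],(800,600),interpolation=cv2.INTER_CUBIC))
d=grab('scene'); im=d['img'][:,:,::-1]
cv2.imwrite('pics/c16.png',cv2.resize(im[110:260,150:350],None,fx=4,fy=4,interpolation=cv2.INTER_CUBIC))
go(617.6,203.8,53,-89.2)
print(ctrl.read_state()['eef_pos'])
E
```

```text
clock: 28.05
eef_pos: [619.1, 202.5, 106.9]
tool_rot: [-1.569, 0.0, -1.561]
force: [0.0, -0.3, -0.3]
width: 6.9
shift cm [-0.15  5.47 -0.21] turn [-0.19 -0.29 -0.04] | rows 1.1
[619.57517373 202.24179625 107.75478436]
```

View pics/w16.png

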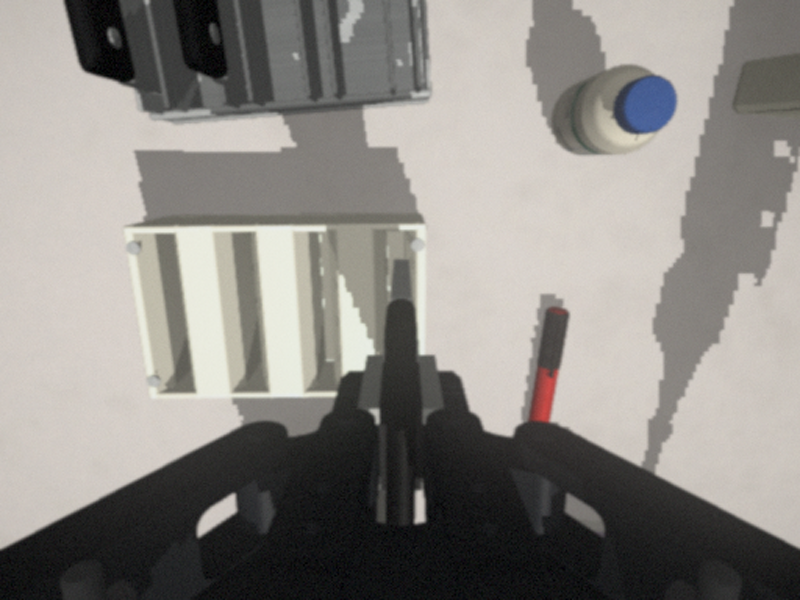

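View pics/c16.png

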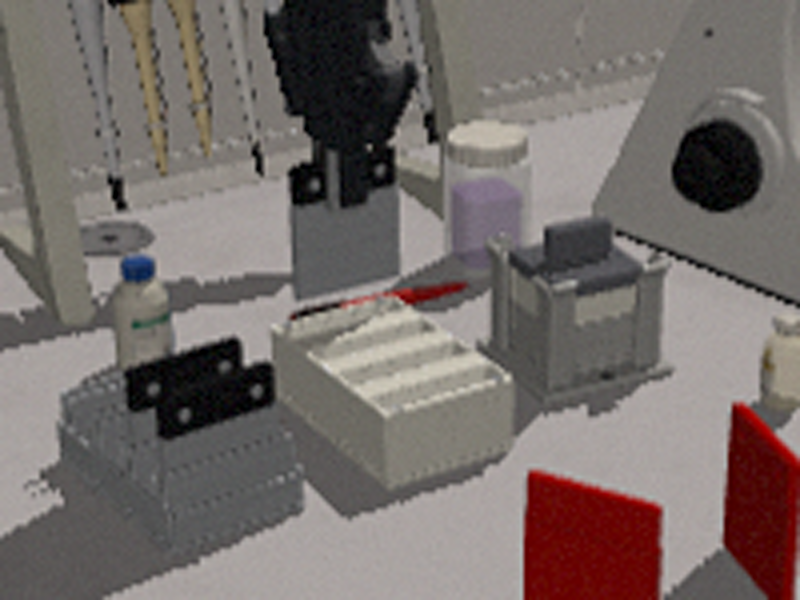

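```bash
python3 -m inch '[0,-0.15,0,-0.2,0,0,0, 0,-0.15,1,-0.2,0,0,0, 0,-0.15,2,-0.2,0,0,0, 0,-0.15,2.3,-0.2,0,0,0, 0,-0.15,2.3,-0.2,0,0,0, 0,-0.15,2.3,-0.2,0,0,0]'; python3 - <<'E'
from h import *
s=ctrl.read_state(); print(s['eef_pos'],s['force'])
go(617.6,203.8,53,-89.2)
E
```

```text
clock: 28.75
eef_pos: [615.9, 203.4, 82.5]
tool_rot: [-1.571, -0.0, -1.562]
force: [0.4, 0.1, -2.1]
width: 7.2
[615.92153919 203.35735548  82.50008377] [ 0.41828945  0.10942656 -2.07743801]
shift cm [-0.04  2.95  0.17] turn [ 0.04 -0.31  0.01] | rows 0.6
```

```bash
python3 -m inch '[0,0,0,0.1,0,-0.3,0, 0,0,0,0.1,0,-0.3,0, 0,0,0,0.1,0,-0.3,0]'; python3 - <<'E'
from h import *
s=ctrl.read_state(); print(s['eef_pos'],s['force'])
go(617.6,203.8,53,-89.2)
E
```

```text
clock: 29.05
eef_pos: [617.1, 203.4, 82.9]
tool_rot: [-1.571, 0.0, -1.557]
force: [-0.2, 0.3, -0.9]
width: 7.0
[617.1212017  203.41062839  82.93132564] [-0.24858385  0.34737538 -0.94828957]
shift cm [-0.04  2.99  0.05] turn [-0.  0. -0.] | rows 0.6
```

Good; down into the slot with force checks.

```bash
python3 -m inch '[0,0,0.6,0.05,0,0,0, 0,0,1.2,0.05,0,0,0, 0,0,1.8,0.05,0,0,0, 0,0,1.8,0.05,0,0,0]';python3 -m inch '[0,0,0.5,0,0,0,0, 0,0,1,0,0,0,0, 0,0,1.15,0,0,0,0, 0,0,1.15,0,0,0,0]'; python3 - <<'E'
from h import *
s=ctrl.read_state(); print(s['eef_pos'],s['force'])
E
```

```text
clock: 29.45
eef_pos: [616.7, 203.4, 63.4]
tool_rot: [-1.573, -0.0, -1.557]
force: [-1.2, -0.4, -0.8]
width: 7.0
clock: 29.85
eef_pos: [617.6, 203.4, 53.3]
tool_rot: [-1.571, 0.0, -1.557]
force: [0.3, -0.0, 0.0]
width: 6.9
[617.57741096 203.41136411  53.26107803] [ 0.34461612 -0.02172279  0.0441484 ]
```

```bash
python3 -m inch '[0,0,0.1,0,0,0,0, 0,0,0.15,0,0,0,0, 0,0,0.15,0,0,0,0]'
```

```text
clock: 30.15
eef_pos: [617.8, 203.4, 53.2]
tool_rot: [-1.57, 0.001, -1.557]
force: [-2.6, -0.7, 9.0]
width: 7.3
```

```bash
python3 -m inch '[0.3,0,0,0,0,0,0, 0.3,0,0,0,0,0,0, 0.3,0,0,0,0,0,0, 0.3,0,0,0,0,0,0, 0.3,0,-3,0,0,0,0, 0.3,0,-7,0,0,0,0, 0.3,0,-11,0,0,0,0, 0.3,0,-14,0,0,0,0, 0.3,0,-14,0,0,0,0, 0.3,0,-14,0,0,0,0]'; python3 - <<'E'
from h import *
d=grab('wrist'); 
cv2.imwrite('pics/w17.png',cv2.resize(d['img'][:,:,::-1],(800,600),interpolation=cv2.INTER_CUBIC))
go(552,328.5,190,-85)
E
```

```text
clock: 31.15
eef_pos: [617.6, 203.7, 192.1]
tool_rot: [-1.57, 0.001, -1.557]
force: [0.1, 0.8, -0.9]
width: 25.5
shift cm [-12.57   0.11  -6.31] turn [ 0.09 -4.19 -0.01] | rows 2.8
```

View pics/w17.png

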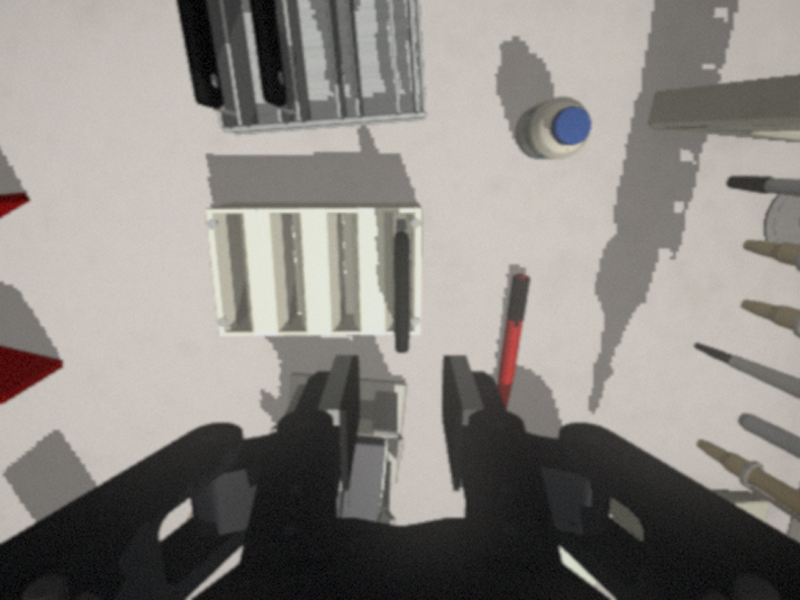

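```bash
python3 -m inch '[0.26,-5,0,-2,0,-2,0, 0.26,-10,0,-5,0,-4.2,0, 0.26,-12.5,0,-6.3,0,-4.2,0, 0.26,-12.5,3,-6.3,0,-4.2,0, 0.26,-12.5,7,-6.3,0,-4.2,0, 0.26,-12.5,7,-6.3,0,-4.2,0, 0.26,-12.5,7,-6.3,0,-4.2,0, 0.26,-12.5,7,-6.3,0,-4.2,0]'; python3 - <<'E'
from h import *
d=grab('wrist'); print(ctrl.read_state()['eef_pos'],ctrl.read_state()['width'])
cv2.imwrite('pics/w18.png',cv2.resize(d['img'][:,:,::-1],(800,600),interpolation=cv2.INTER_CUBIC))
E
```

```text
clock: 32.0
eef_pos: [554.1, 327.2, 123.1]
tool_rot: [-1.569, 0.0, -1.485]
force: [0.1, -0.7, -0.0]
width: 22.4
[554.26082824 327.365251   123.44622828] 22.43481666029503
```

View pics/w18.png

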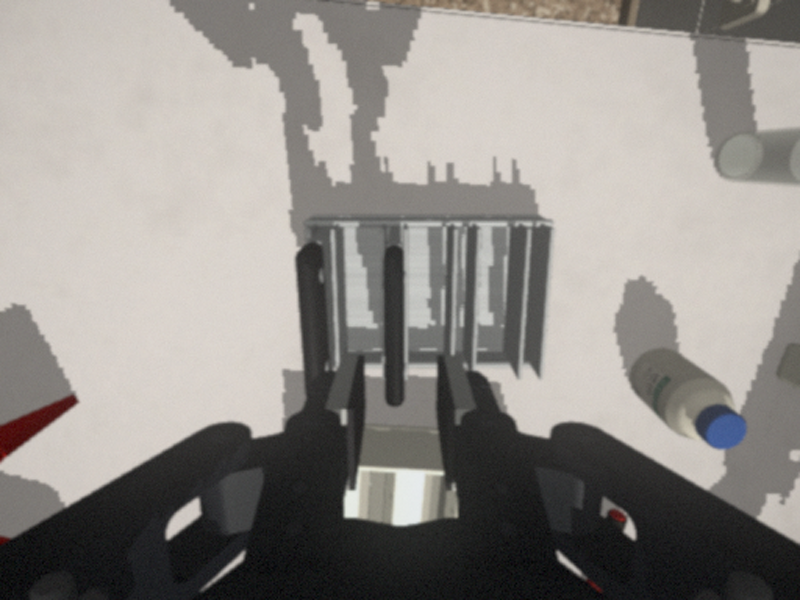

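```bash
python3 - <<'E'
from h import *
d=load('wrist'); f=800/512
show(d,'s2',[(394,246),(395,404)],84,f)
show(d,'s1',[(307,246),(317,400)],84,f)
go(552.5,329.2,52,-85.2)
E
```

```text
s2 c [551.4 329.9] len [64.1 64.1] ang [-84.8  95.2]
s1 c [519.7 328. ] len [62.4 62.4] ang [-84.1  95.9]
shift cm [-0.19  7.14 -0.18] turn [-0.14  0.15 -0.04] | rows 1.4
```

```bash
python3 -m inch '[0.26,-0.2,1.5,-0.2,0,0,0, 0.26,-0.2,2,-0.2,0,0,0, 0.26,-0.2,2,-0.2,0,0,0, 0.26,-0.2,2,-0.2,0,0,0, 0.26,-0.2,2,-0.2,0,0,0]'; python3 - <<'E'
from h import *
go(552.3,329.2,52,-85)
E
```

```text
clock: 32.55
eef_pos: [551.0, 329.3, 102.1]
tool_rot: [-1.57, 0.0, -1.484]
force: [0.4, 0.8, -0.2]
width: 22.5
shift cm [0.03 5.01 0.13] turn [-0.03 -0.01 -0.01] | rows 1.0
```

```bash
python3 -m inch '[0.26,0,0.5,0.1,0,0,0, 0.26,0,2,0.1,0,0,0, 0.26,0,4,0.1,0,0,0, 0.26,0,5,0.1,0,0,0, 0.26,0,5,0.1,0,0,0, 0.26,0,5,0.1,0,0,0]'; python3 - <<'E'
from h import *
s=ctrl.read_state(); print(s['eef_pos'],s['force'],s['width'])
E
```

```text
clock: 33.15
eef_pos: [551.8, 329.2, 51.6]
tool_rot: [-1.571, -0.0, -1.484]
force: [0.3, -0.1, 0.5]
width: 22.1
[551.83256085 329.24861424  51.61875898] [ 0.2590207  -0.11810964  0.5172351 ] 22.133331003292245
```

```bash
python3 -m inch '[0,0,0,0,0,0,0, 0,0,0,0,0,0,0, 0,0,0,0,0,0,0, 0,0,0,0,0,0,0, 0,0,0,0,0,0,0, 0,0,0,0,0,0,0]'; python3 -m inch '[0,0,-3,0,0,0,0, 0,0,-7,0,0,0,0, 0,0,-11,0,0,0,0, 0,0,-14,0,0,0,0, 0,0,-14,0,0,0,0, 0,0,-14,0,0,0,0]'; python3 - <<'E'
from h import *
go(551,185,190,-89.2)
E
```

```text
clock: 33.75
eef_pos: [552.2, 329.7, 52.6]
tool_rot: [-1.57, 0.001, -1.483]
force: [-0.0, 0.6, 5.1]
width: 7.1
clock: 34.35
eef_pos: [551.3, 329.7, 191.8]
tool_rot: [-1.571, 0.001, -1.483]
force: [0.3, 0.1, -0.9]
width: 7.4
shift cm [14.41  0.17 -1.29] turn [ 0.02  4.22 -0.04] | rows 2.9
```

```bash
python3 -m inch '[0,5,0,-0.3,0,2,0, 0,10,0,-0.8,0,4.2,0, 0,14.4,0,-1.3,0,4.2,0, 0,14.4,0,-1.3,0,4.2,0, 0,14.4,0,-1.3,0,4.2,0, 0,14.4,0,-1.3,0,4.2,0, 0,14.4,0,-1.3,0,4.2,0]'; python3 - <<'E'
from h import *
d=grab('wrist'); s=ctrl.read_state(); print(s['eef_pos'],s['tool_rot'],s['force'])
im=d['img'][:,:,::-1]
cv2.imwrite('pics/w19.png',cv2.resize(im[100:350,150:400],(600,600),interpolation=cv2.INTER_CUBIC))
E
```

```text
clock: 35.05
eef_pos: [550.7, 186.8, 190.9]
tool_rot: [-1.572, 0.0, -1.554]
force: [-0.8, -0.7, -0.6]
width: 6.9
[550.84460116 186.57487739 191.0779816 ] [-1.57182586e+00  9.66672097e-05 -1.55402406e+00] [-0.44314638 -0.67095278 -0.60565856]
```

View pics/w19.png

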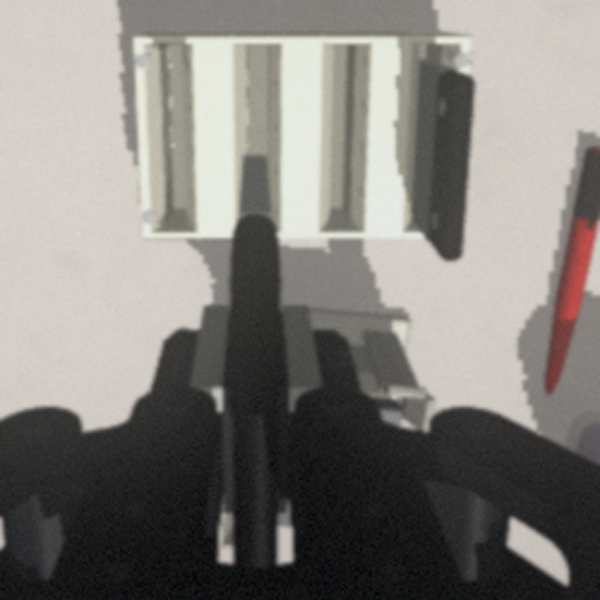

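```bash
python3 - <<'E'
from h import *
d=load('wrist'); Z=(2.4,150,100)
show(d,'slot2 near end',[(233,45),(281,45)],44,*Z)
e=ctrl.read_state()['eef_pos']
show(d,'blade bottom near end',[(243,155),(268,155)],e[2]-48.6,*Z)
show(d,'top near end',[(233,225),(279,225)],e[2]-48.6+80,*Z)
go(551.2,203.5,105,-89.2)
E
```

```text
slot2 near end c [550.1 238.2] len [17.7 17.7] ang [   1. -179.]
blade bottom near end c [550.  215.8] len [6.3 6.3] ang [   1. -179.]
top near end c [550.  220.4] len [7. 7.] ang [   1. -179.]
shift cm [-1.69  8.61  0.07] turn [ 0.06  0.16 -0.01] | rows 1.8
```

```bash
python3 -m inch '[0,-1.7,0,0.05,0,0,0, 0,-1.7,3,0.05,0,0,0, 0,-1.7,7,0.05,0,0,0, 0,-1.7,10,0.05,0,0,0, 0,-1.7,10.6,0.05,0,0,0, 0,-1.7,10.6,0.05,0,0,0, 0,-1.7,10.6,0.05,0,0,0, 0,-1.7,10.6,0.05,0,0,0]'; python3 - <<'E'
from h import *
s=ctrl.read_state(); print(s['eef_pos'],s['force'])
go(551.2,203.5,54.6,-89.2)
E
```

```text
clock: 35.9
eef_pos: [552.3, 202.5, 87.2]
tool_rot: [-1.569, 0.001, -1.556]
force: [0.2, -0.1, -0.6]
width: 6.8
[552.32323053 202.45631904  87.22717565] [ 0.20444823 -0.06885304 -0.62990068]
shift cm [-0.1   3.26 -0.12] turn [-0.11  0.03 -0.05] | rows 0.7
```

```bash
python3 -m inch '[0,-0.1,0.2,-0.1,0,0,0, 0,-0.1,0.2,-0.1,0,0,0, 0,-0.1,0.2,-0.1,0,0,0]'; python3 -m inch '[0,0,0.6,0,0,0,0, 0,0,1.2,0,0,0,0, 0,0,1.8,0,0,0,0, 0,0,2,0,0,0,0, 0,0,2,0,0,0,0]'; python3 - <<'E'
from h import *
go(551.2,203.5,54.6,-89.2)
E
```

```text
clock: 36.2
eef_pos: [550.5, 203.1, 84.1]
tool_rot: [-1.571, 0.0, -1.557]
force: [-0.3, 0.1, -1.2]
width: 6.8
clock: 36.7
eef_pos: [550.3, 202.7, 63.2]
tool_rot: [-1.572, -0.0, -1.557]
force: [0.4, -0.4, -0.8]
width: 7.1
shift cm [-0.08  0.86  0.1 ] turn [ 0.05 -0.01  0.02] | rows 0.2
```

```bash
python3 -m inch '[0,0,0.4,0.05,0,0,0, 0,0,0.8,0.05,0,0,0, 0,0,1,0.05,0,0,0, 0,0,1.05,0.05,0,0,0, 0,0,1.05,0.05,0,0,0]'
```

```text
clock: 37.2
eef_pos: [551.2, 202.9, 54.5]
tool_rot: [-1.571, 0.001, -1.557]
force: [-2.7, -0.0, 10.4]
width: 7.2
```

Home with a 10 N seat at the expected height. Release.

```bash
python3 -m inch '[0.26,0,0,0,0,0,0, 0.26,0,0,0,0,0,0, 0.26,0,0,0,0,0,0, 0.26,0,0,0,0,0,0, 0.26,0,-3,0,0,0,0, 0.26,0,-7,0,0,0,0, 0.26,0,-11,0,0,0,0, 0.26,0,-14,0,0,0,0, 0.26,0,-14,0,0,0,0, 0.26,0,-14,0,0,0,0]'; python3 - <<'E'
from h import *
go(520,328,190,-85)
E
```

```text
clock: 38.2
eef_pos: [551.0, 203.2, 193.5]
tool_rot: [-1.57, 0.001, -1.556]
force: [-0.4, -0.1, -1.0]
width: 22.4
shift cm [-12.52   0.36  -2.92] turn [-0.03 -4.18 -0.04] | rows 2.6
```

```bash
python3 -m inch '[0.3,-5,0,-1,0,-2,0, 0.3,-10,0,-2,0,-4.2,0, 0.3,-12.5,0,-2.9,0,-4.2,0, 0.3,-12.5,3,-2.9,0,-4.2,0, 0.3,-12.5,7,-2.9,0,-4.2,0, 0.3,-12.5,8,-2.9,0,-4.2,0, 0.3,-12.5,8,-2.9,0,-4.2,0, 0.3,-12.5,8,-2.9,0,-4.2,0]'; python3 - <<'E'
from h import *
d=grab('wrist'); print(ctrl.read_state()['eef_pos'],ctrl.read_state()['width'])
cv2.imwrite('pics/w20.png',cv2.resize(d['img'][:,:,::-1],(800,600),interpolation=cv2.INTER_CUBIC))
E
```

```text
clock: 39.0
eef_pos: [521.1, 327.0, 113.9]
tool_rot: [-1.57, -0.0, -1.484]
force: [0.1, -0.8, 0.7]
width: 25.4
[521.4997825  327.30618248 114.57926783] 25.46902084001453
```

View pics/w20.png

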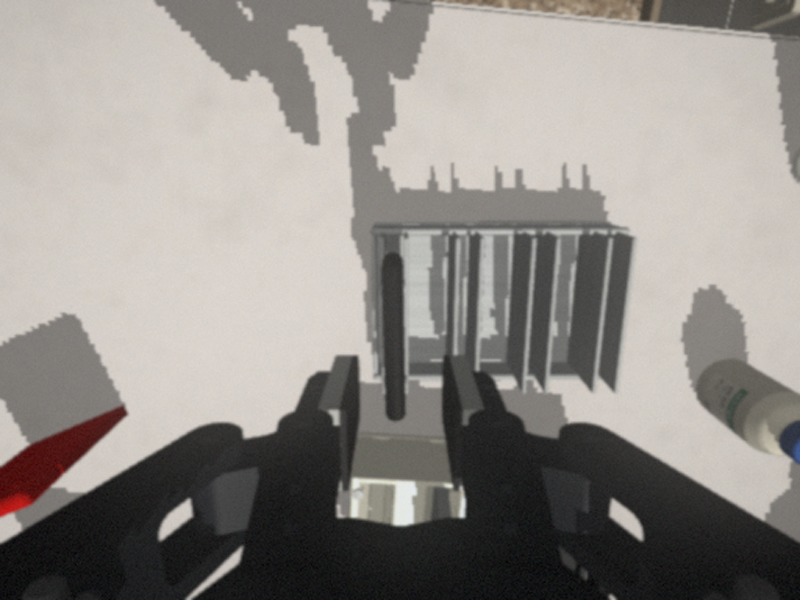

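```bash
python3 - <<'E'
from h import *
d=load('wrist'); f=800/512
show(d,'s1',[(392,253),(395,419)],84,f)
go(519.8,327.5,52,-84.9)
E
```

```text
s1 c [518.1 328.4] len [64.8 64.8] ang [-84.2  95.8]
shift cm [-0.03  6.26 -0.18] turn [-0.11 -0.15 -0.03] | rows 1.3
```

```bash
python3 -m inch '[0.3,0,0,-0.22,0,-0.4,0, 0.3,-0.05,2,-0.22,0,-0.4,0, 0.3,-0.05,4,-0.22,0,-0.4,0, 0.3,-0.05,6.2,-0.22,0,-0.4,0, 0.3,-0.05,6.2,-0.22,0,-0.4,0, 0.3,-0.05,6.2,-0.22,0,-0.4,0, 0,-0.05,6.2,-0.22,0,-0.4,0, 0,-0.05,6.2,-0.22,0,-0.4,0, 0,-0.05,6.2,-0.22,0,-0.4,0, 0,-0.05,6.2,-0.22,0,-0.4,0, 0,-0.05,6.2,-0.22,0,-0.4,0, 0,-0.05,6.2,-0.22,0,-0.4,0]'; python3 -m inch '[0,0,-3,0,0,0,0, 0,0,-7,0,0,0,0, 0,0,-11,0,0,0,0, 0,0,-14,0,0,0,0, 0,0,-14,0,0,0,0, 0,0,-14,0,0,0,0]'; python3 - <<'E'
from h import *
go(518.3,185,190,-89.2)
E
```

```text
clock: 40.25
eef_pos: [519.1, 328.2, 53.0]
tool_rot: [-1.568, 0.001, -1.477]
force: [-0.7, -1.0, 7.1]
width: 7.1
clock: 40.85
eef_pos: [518.0, 328.1, 192.1]
tool_rot: [-1.57, 0.001, -1.476]
force: [-0.8, 0.8, -0.8]
width: 7.2
shift cm [14.25  0.19 -1.32] turn [-0.05  4.62 -0.07] | rows 2.9
```

```bash
python3 -m inch '[0,5,0,-0.3,0,2,0, 0,10,0,-0.8,0,4.6,0, 0,14.2,0,-1.3,0,4.6,0, 0,14.2,0,-1.3,0,4.6,0, 0,14.2,0,-1.3,0,4.6,0, 0,14.2,0,-1.3,0,4.6,0, 0,14.2,0,-1.3,0,4.6,0]'; python3 - <<'E'
from h import *
d=grab('wrist'); s=ctrl.read_state(); print(s['eef_pos'],s['tool_rot'],s['force'])
im=d['img'][:,:,::-1]
cv2.imwrite('pics/w21.png',cv2.resize(im[100:350,150:400],(600,600),interpolation=cv2.INTER_CUBIC))
E
```

```text
clock: 41.55
eef_pos: [518.0, 186.8, 190.6]
tool_rot: [-1.572, 0.0, -1.554]
force: [0.3, -0.2, -0.4]
width: 7.1
[518.09854275 186.67941657 190.70712202] [-1.57164894e+00  3.53254654e-05 -1.55417072e+00] [ 0.10393561 -0.28483061 -0.61982296]
```

View pics/w21.png

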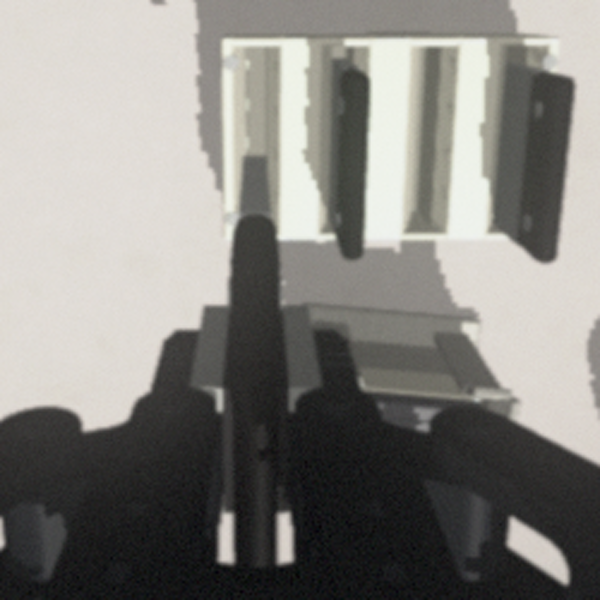

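```bash
python3 -m inch '[0,-1.65,0,0.03,0,0,0, 0,-1.65,3,0.03,0,0,0, 0,-1.65,7,0.03,0,0,0, 0,-1.65,10,0.03,0,0,0, 0,-1.65,10.6,0.03,0,0,0, 0,-1.65,10.6,0.03,0,0,0, 0,-1.65,10.6,0.03,0,0,0, 0,-1.65,10.6,0.03,0,0,0]'; python3 - <<'E'
from h import *
s=ctrl.read_state(); print(s['eef_pos'],s['force'])
go(518.3,203,55,-89.2)
E
```

```text
clock: 42.4
eef_pos: [519.3, 202.3, 86.7]
tool_rot: [-1.569, 0.001, -1.556]
force: [0.6, 0.5, -0.8]
width: 7.2
[519.31235516 202.25782316  86.6852805 ] [ 0.5762711   0.46490949 -0.84768563]
shift cm [-0.07  3.17 -0.11] turn [-0.11  0.02 -0.06] | rows 0.6
```

```bash
python3 -m inch '[0,-0.05,0.2,-0.05,0,0,0, 0,-0.05,0.2,-0.05,0,0,0, 0,-0.05,0.2,-0.05,0,0,0]'; python3 -m inch '[0,0,0.6,0,0,0,0, 0,0,1.2,0,0,0,0, 0,0,1.8,0,0,0,0, 0,0,2,0,0,0,0, 0,0,2,0,0,0,0]'; python3 - <<'E'
from h import *
go(518.3,203,55,-89.2)
E
```

```text
clock: 42.7
eef_pos: [518.0, 202.3, 83.6]
tool_rot: [-1.571, 0.0, -1.557]
force: [0.2, -0.5, -0.7]
width: 6.7
clock: 43.2
eef_pos: [517.7, 201.9, 62.7]
tool_rot: [-1.572, -0.0, -1.557]
force: [0.4, 0.6, -1.7]
width: 6.9
shift cm [-0.11  0.77  0.06] turn [ 0.06 -0.01  0.03] | rows 0.2
```

```bash
python3 -m inch '[0,0,0.4,0,0,0,0, 0,0,0.75,0,0,0,0, 0,0,0.9,0,0,0,0, 0,0,0.95,0,0,0,0, 0,0,0.95,0,0,0,0]'
```

```text
clock: 43.7
eef_pos: [518.3, 202.2, 55.0]
tool_rot: [-1.57, 0.001, -1.557]
force: [-3.5, -0.6, 10.4]
width: 6.8
```

Seated at 55 as predicted. Release and inspect everything from clear of the work.

```bash
python3 -m inch '[0.24,0,0,0,0,0,0, 0.24,0,0,0,0,0,0, 0.24,0,0,0,0,0,0, 0.24,0,0,0,0,0,0, 0.24,0,-3,0,0,0,0, 0.24,0,-7,0,0,0,0, 0.24,0,-11,0,0,0,0, 0.24,0,-15,0,0,0,0, 0.24,-4,-18,0,0,0,0, 0.24,-7,-18,0,0,0,0, 0.24,-7,-18,0,0,0,0, 0.24,-7,-18,0,0,0,0]'; python3 - <<'E'
from h import *
d=grab('wrist'); print(ctrl.read_state()['eef_pos'])
cv2.imwrite('pics/w22.png',cv2.resize(d['img'][:,:,::-1],(800,600),interpolation=cv2.INTER_CUBIC))
d=grab('scene'); im=d['img'][:,:,::-1]
cv2.imwrite('pics/c22.png',cv2.resize(im[120:270,150:350],None,fx=4,fy=4,interpolation=cv2.INTER_CUBIC))
d=grab('side'); im=d['img'][:,:,::-1]
cv2.imwrite('pics/s22.png',cv2.resize(im[90:300,100:380],None,fx=2.85,fy=2.85,interpolation=cv2.INTER_CUBIC))
E
```

```text
clock: 44.9
eef_pos: [516.4, 272.7, 233.3]
tool_rot: [-1.572, -0.001, -1.555]
force: [-0.5, -0.6, 0.1]
width: 20.6
[516.67061217 271.37758867 233.31254598]
```

View pics/w22.png

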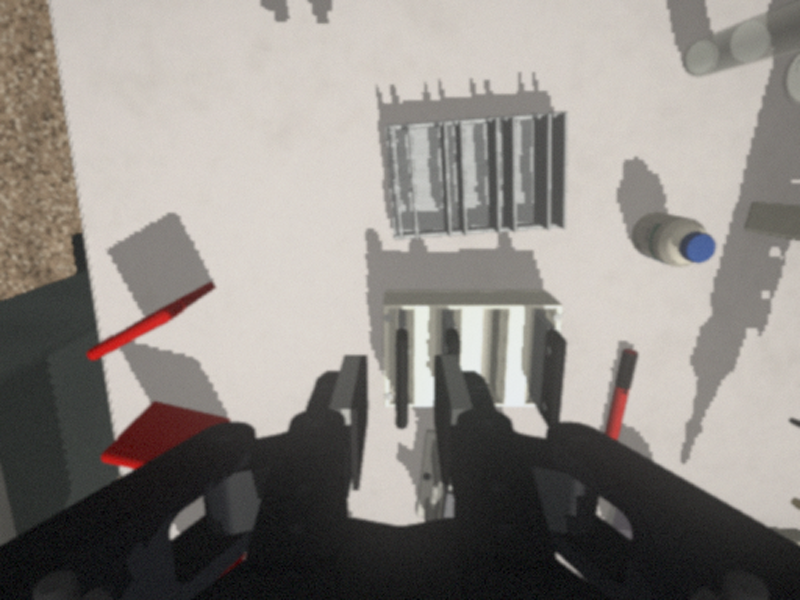

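View pics/c22.png

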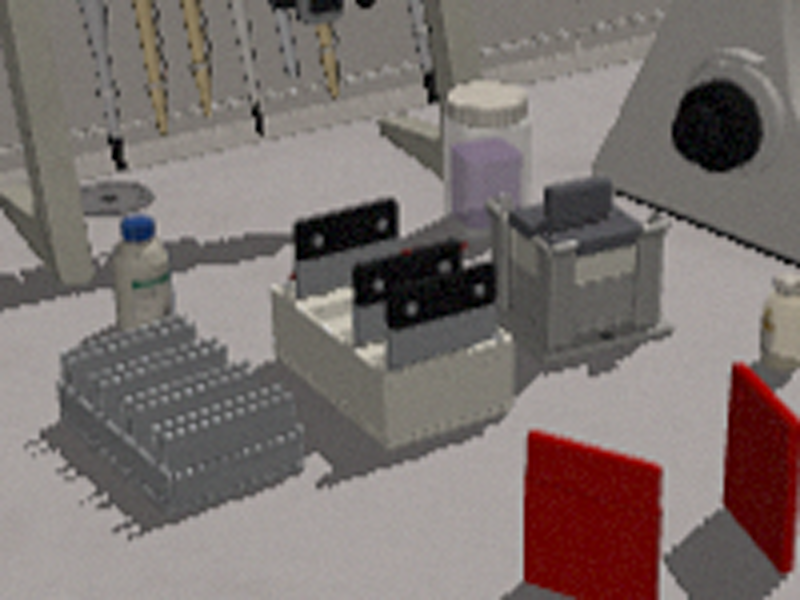

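View pics/s22.png

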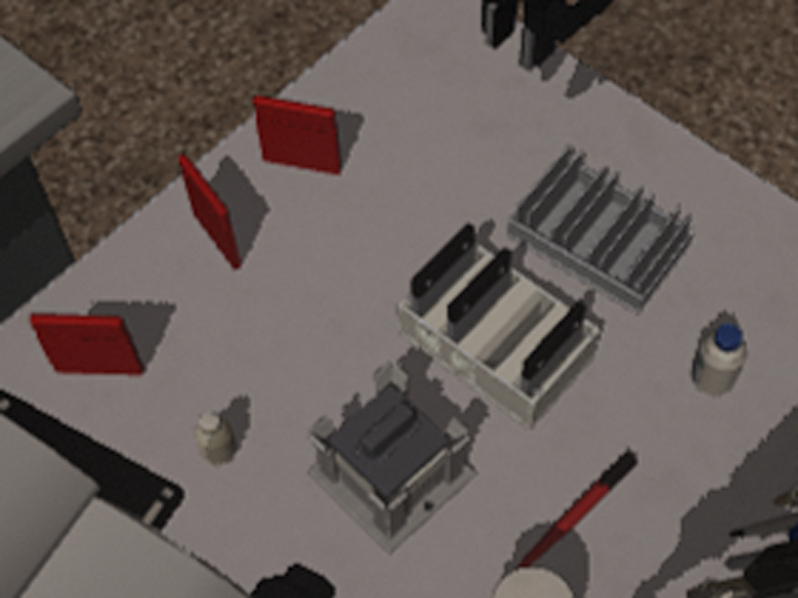

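```bash
python3 - <<'E'
from h import *
d=load('side'); Z=(2.85,100,90)
show(d,'cover',[(393,388),(455,436),(386,500),(327,442)],64,*Z)
show(d,'stand plate',[(392,398),(475,470),(390,551),(308,472)],6,*Z)
for p in [[(470,228),(418,292)],[(506,252),(453,317)],[(581,303),(528,372)]]: show(d,'grip',p,84,*Z)
finish_job()
E
```

```text
cover c [583.1  75.6] len [54.8 63.7 57.  58.6] ang [  0.6 -93.8 175.2  83.9]
stand plate c [580.5  77.1] len [81.6 83.3 82.1 81.6] ang [ -2.5 -93.6 176.3  85.9]
grip c [525.4 196.7] len [64.3 64.3] ang [-83.6  96.4]
grip c [556.9 197.7] len [64.6 64.6] ang [-84.5  95.5]
grip c [622.1 199.1] len [65.6 65.6] ang [-84.7  95.3]
the job is handed in; nothing more can be done
```

I finished the job and handed it in at about 45 s on the clock. The mould body, spacer and cover (handle up) are stacked in the stand. The three scrapers in the drain bin are now in rack slots 1, 2 and 4. The three red look-alikes and the bystanders were not touched.

**Final pictures:** the bin is empty, the three grips stand upright in the rack, and the stack looks flat and square between the posts.

**Stack:** the body met the floor with light contact at the expected height. The spacer and cover were released within about half a millimetre of theirs. The spacer rubbed a post with about 6 N, so I eased it back slightly before letting go.

**Scrapers:** each was pressed with 9–10 N and stopped at the height expected for the slot floor.

**Readings that disagreed:** in the last side-view check the cover centre came out about 3 mm from the stand centre. The same picture put the grips 5–8 mm from the slot centres I had measured with the wrist camera and turned about 5° from them. I put this down to corners picked by hand, because the wrist-camera measurements and the contact heights agreed with each other. I did not measure those offsets again before handing in.

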